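# Load the keyed laps on the finishing turret and close its guard

## Robot

A 6-joint arm with a two-finger parallel gripper is mounted at the origin on the work surface. World frame = base frame: x ahead of the robot, y to its left, z up, the work surface at z = 0. Lengths are in m, angles in rad, forces in N, time in s.
With the tool pointing down it reaches from about 0.35 to 0.8 m from the base axis. Payload 7.3 kg.
Tool frame: the origin (TCP) lies midway between the tips of the shut fingers; the grasp point (between the pads) lies 19 mm behind it; z points along the fingers, y is the direction in which the jaws open and shut (so a half turn about z gives the same grasp; the last joint's range is limited). The gripper opens to 85 mm and grips with 20 to 120 N. Pads are 22 mm wide; open, the fingers measure 114 mm over their backs; the gripper's body (76 mm by 85 mm) begins 54 mm behind the grasp point. The pads swing forward as they close: fully open they stand 13 mm farther back than shut.
Start: joints at [-1.363, 0.342, 1.524, -0, 1.275, -0.146], TCP at [0.182, -0.492, 0.231] pointing down, gripper open.
Joint ranges: [-2.53, 2.53], [-0.77, 2.02], [0.04, 2.7], [-1, 4.14], [0.28, 2.66], [-3.11, 3.11]. Speed limits (rad/s): [2.57, 2.57, 3.14, 3.14, 3.14, 3.14].

## Interface

Orientations are given as a unit quaternion [x, y, z, w].
In Python, from workcell import * gives the robot as it stands.
- The arm moves only by the tool arm_command, never from a script. Its argument "motion" is a list of rows, each a list of 3 entries, a list of its own where there are three numbers: the finger opening in mm, from 0 to 85.4, then the shift along the world's x, y, z in mm, then the turn, a rotation vector about the world's x, y, z in rad. In form: [[grip, [dx, dy, dz], [ax, ay, az]], ...]. A call has exactly 5 rows; each row shifts and turns the pose as measured when the row begins; what a row does not reach is not made up. A row lasts 1/12 s, in which the tool goes at most 41.7 mm and 7.16 degrees, less where a joint would pass 70% of its speed; a pose out of reach is approached as far as the arm can. A call with a gripper value outside its range is refused whole. The fingers move at their own pace and stop on an object; "grip_force" is the grip in N (left out, the last holds). Time passes only in rows, so rows that do not move let the fingers close, or fill a call up. It gives the time, the measured TCP pose, the force and the opening at its end, in the units of the state.
- get_state(): the state, without advancing time (a new reading comes with each control period).
- read_camera(name): name is "side" or "top"; returns a dict with "frame" (420x560x3 uint8, red, green, blue), "fx", "fy", "cx", "cy" (pixels), "R" (3x3) and "t" (3): a world point X has camera coordinates R X + t. Camera axes: x right, y down, z forward; pixel columns grow to the right and rows downward; lengths in m; the calibration is good to about 2 mm. A picture is of the moment at which its call begins. There is no depth.
- sign_off(): hands the job in, once; it reports no verdict.
The state is a dict: "clock": time; "joints": joint angles; "joint_vel": joint speeds; "effort": joint torques, N m; "tool_pos": TCP position; "orientation": TCP orientation; "ft_force": force on the tool from outside, world axes, zero at the start; "ft_torque": the same for the moment, N m; "finger_gap": finger opening in m.
Only numpy, scipy, OpenCV 4.12 (cv2) and the standard library are available. Lean on these libraries where they do the work, as an engineer would, in place of code of your own. Each camera call takes 0.05 s, during which the arm holds its last target.

## Task

Set up the small rotary finishing machine: lift the guard plate out of the guides at its front and slide it fully down into its wooden stand, then fit every loose polishing lap onto a spindle of its own, turning it until its tab drops into the spindle's keyway and it lies flat on the turret. Only the spindle at the open front can be loaded, so turn the turret by its upright grip pins, click by click, to bring the next free spindle to the front. When all laps are on and the turret rests in a click, slide the guard back down the machine's guides until it is fully home; leave the other things on the bench undisturbed.

Things in the scene. Friction and masses are not known exactly. Their poses are not given: they have to be found in the camera images.
- lap_a: loose polishing lap: dark steel disc 56 mm across, 8 mm thick, with a brass square hub on top, 34 x 34 mm (sides along its x and y), 30 mm high overall, lying hub up; bore 24 mm across right through. A lug (7 mm wide, 5 mm long) on the disc's rim marks its +x side. 110 to 180 g. Origin: centre of the underside; z up. Two or three are present, an absent one reads None.
- lap_b: another lap, exactly like lap_a. In all laps, inside the hub on the lap's +x side (where the rim lug is), a tab 5 mm wide points inward to 5 mm from the axis; it spans 8 to 14 mm above the underside. Inside the hub the bore is 24 mm square.
- lap_c: another lap, exactly like lap_a. Fitted, a lap has the spindle's origin and its x axis lies along the spindle's x. While its tab is not over the keyway a lap stays up on the spindle, its underside 16 mm above the turret.
- spindle_1 (a point): keyed steel spindle on the turret, one of three alike: round, 20 mm across, 24 mm tall, 68 mm from the turret's axis. A keyway 8 mm wide, open at the top, runs its whole height on the spindle's +x side, its floor 3 mm from the spindle's axis. Origin: on the spindle's axis at the turret's top face; z up; x points out through the keyway (a different way on each spindle).
- spindle_2 (a point): keyed steel spindle on the turret, one of three alike: round, 20 mm across, 24 mm tall, 68 mm from the turret's axis. A keyway 8 mm wide, open at the top, runs its whole height on the spindle's +x side, its floor 3 mm from the spindle's axis. Origin: on the spindle's axis at the turret's top face; z up; x points out through the keyway (a different way on each spindle).
- spindle_3 (a point): keyed steel spindle on the turret, one of three alike: round, 20 mm across, 24 mm tall, 68 mm from the turret's axis. A keyway 8 mm wide, open at the top, runs its whole height on the spindle's +x side, its floor 3 mm from the spindle's axis. Origin: on the spindle's axis at the turret's top face; z up; x points out through the keyway (a different way on each spindle).
- pin_1 (a point): centre of the top of one of the turret's three upright round grip pins (14 mm across, 40 mm tall above the turret's top face, 85 mm from the turret's axis), each midway between two spindles.
- pin_2 (a point): centre of the top of one of the turret's three upright round grip pins (14 mm across, 40 mm tall above the turret's top face, 85 mm from the turret's axis), each midway between two spindles.
- pin_3 (a point): centre of the top of one of the turret's three upright round grip pins (14 mm across, 40 mm tall above the turret's top face, 85 mm from the turret's axis), each midway between two spindles.
- turret (a joint): turret angle in rad, growing anticlockwise seen from above; turns either way, no stops from -9 to 9. It clicks every 2.0944 rad (120 degrees): at 0, 2.094, 4.189.., also negative. In a click one spindle is at the open front and two pins stand 60 degrees either side of it. About 4 N at a pin takes it over the crest midway; then it pulls itself into the next click. Starts at click 0.
- machine: the fixed machine: grey base 325 x 240 mm, 10 mm thick. Origin on the table under the turret's axis; -x is its open front, towards the robot; z up. Turret: aluminium disc 200 mm across, top face 28 mm above the table. A clear hood plate (80 to 86 mm above the table) covers all from 17 mm behind the turret's axis (+x) to the back, over the two rear spindles; behind it the drive housing, as high.
- guide_seat (a point): where the middle of the guard's lower edge stands when home: on the base, 10 mm above the table, 135 mm in front of the turret's axis, midway between two upright aluminium guides; axes as machine. The guides face each other along y: channels 7 mm wide (x), 8 mm deep, 105 mm between their bottoms, open at the top, 50 mm tall, with flared lips 10 mm higher.
- guard: guard plate: aluminium sheet 4 mm thick (its x), 100 mm wide (its y), with a black grip rail at the middle of its top edge, 12 mm thick (x), 50 mm long (y), from 78 to 96 mm above the lower edge. 130 to 210 g. Origin: middle of the lower edge; z up. The same either way round. Starts home in the machine's guides.
- stand_seat (a point): where the middle of the guard's lower edge stands when parked in its fixed wooden stand: on the stand's foot (100 x 150 mm, 6 mm thick), 6 mm above the table, midway between two short wooden channels like the machine's guides but 34 mm tall (7 mm slot, flared lips 10 mm higher). x: the parked guard's normal; y: towards the channels.
- tin: bystander: flat round brass tin, 56 mm across, 22 mm high; origin under its centre.
- bench_block: bystander: steel block 50 x 50 x 20 mm; origin under its centre.
- jar: bystander: white jar 56 mm across, 75 mm high; origin under its centre.
Mind the look-alikes: they are no part of the job. What is shaped like the lap_c but blue is not meant.

How it is judged:
By the outcome, as a careful person would: the job done as asked, in the order asked, and still so for the second after the job is handed in, with the robot touching nothing.
Of lap_a, lap_b, lap_c only 2 to 3 are there at a start; the rules pass over those that are not, and their reading is None.
At some moment in a run one of lap_a, lap_b, lap_c may be knocked a few centimetres aside while the robot is not near it.
Once in a run the grip may slacken for a moment while it holds something.
It also fails if it takes over 210 s, if anything falls off the work surface, if the arm or the gripper's body presses on something with over 40 N, if the wrist force passes 120 N, or if a joint passes its speed limit or range.

## Working session

There is one attempt and no reset: what is moved stays moved. The work goes in short steps, Python scripts to look and compute and a tool call to move; the robot and the scene stay as the last step left them, time stands still between calls to the robot, and variables do not carry over. Pictures are saved under pics/ and viewed, and the job is handed in when it is done.

Besides the shell and the picture viewer there is one more tool, called after "Emit:" by a JSON object that holds its "fn" and its "kwargs", one argument or row to a line. arm_command: Moves the arm, as the interface text tells. Its arguments: {"type":"object","properties":{"motion":{"type":"array","items":{"type":"array"}},"grip_force":{"type":"number"}},"required":["motion"]}

```bash
mkdir -p pics; ls; python3 - <<'E'
from workcell import *
import cv2
s=get_state(); print(s)
for n in ("top","side"):
    c=read_camera(n); cv2.imwrite(f"pics/{n}0.png",cv2.cvtColor(c["frame"],cv2.COLOR_RGB2BGR))
    print(n,{k:c[k] for k in c if k!="frame"})
E
```

```text
pics
{'clock': 0.0, 'joints': array([-1.36301148e+00,  3.42703068e-01,  1.52503250e+00,  2.02212871e-05,
        1.27537927e+00, -1.46014110e-01]), 'joint_vel': array([-1.49912106e-03,  1.16890666e-03, -6.82885706e-04,  2.07113679e-05,
       -1.26359129e-03,  1.48477511e-03]), 'effort': array([-5.51194335e-04, -4.33675253e+01, -2.46023047e+01, -2.43075492e-04,
        7.76994479e-03,  8.71336454e-06]), 'tool_pos': array([ 0.18182965, -0.49207936,  0.23063075]), 'orientation': array([ 9.84394282e-01,  1.75975334e-01, -1.38369807e-05, -7.61024863e-04]), 'ft_force': array([-0.06392422, -0.05222719, -0.14080738]), 'ft_torque': array([ 0.03261677, -0.00393116, -0.04126331]), 'finger_gap': 0.08563167407155657}
top {'fx': 453.7559691596289, 'fy': 453.7559691596289, 'cx': 280.5980209065106, 'cy': 213.09859805472672, 'R': array([[-0.01376311, -0.9995466 , -0.02678004],
       [-0.98531151,  0.01811649, -0.16980287],
       [ 0.17021105,  0.02404967, -0.98511411]]), 't': array([-0.00405047,  0.53938745,  1.03139667])}
side {'fx': 543.1537480402079, 'fy': 543.1537480402079, 'cx': 277.21089088454715, 'cy': 203.92009959634493, 'R': array([[-0.83964977, -0.54309879,  0.00565439],
       [-0.37500199,  0.57217241, -0.72937798],
       [ 0.39288901, -0.61454246, -0.68408756]]), 't': array([0.44462332, 0.2801445 , 0.98997598])}
```

View pics/top0.png

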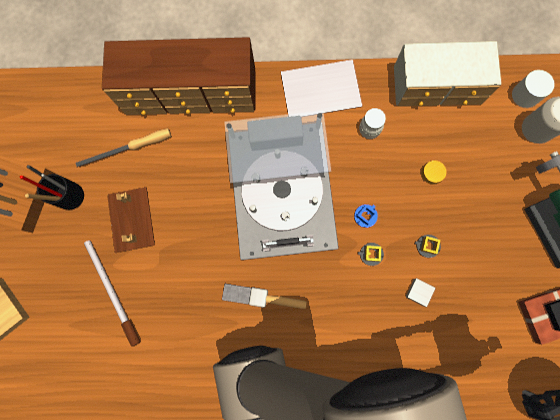

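View pics/side0.png

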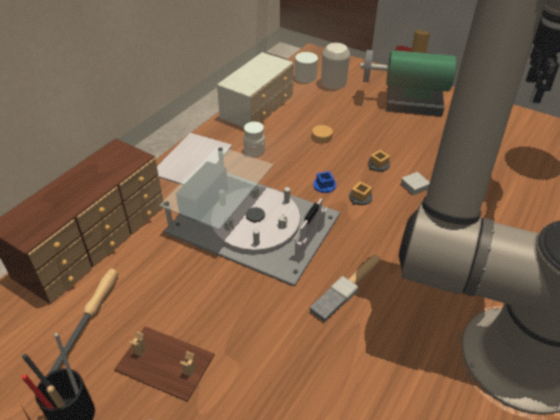

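The top view shows the machine around (282,189), the guard rail at (287,242), the stand at (132,220), two laps at (372,254) and (430,245), and the blue decoy at (366,215). Next I'll zoom in.

```bash
cat > h.py <<'E'
from workcell import *
import cv2, numpy as np
def snap(n): return read_camera(n)
def ray(c,u,v,z):
    d=c["R"].T@np.array([(u-c["cx"])/c["fx"],(v-c["cy"])/c["fy"],1.0]); o=-c["R"].T@c["t"]
    return (o+d*(z-o[2])/d[2])
def proj(c,X):
    p=c["R"]@np.asarray(X,float)+c["t"]; return np.array([c["fx"]*p[0]/p[2]+c["cx"],c["fy"]*p[1]/p[2]+c["cy"]])
def tri(c1,p1,c2,p2):
    A=[];b=[]
    for c,p in((c1,p1),(c2,p2)):
        o=-c["R"].T@c["t"]; d=c["R"].T@np.array([(p[0]-c["cx"])/c["fx"],(p[1]-c["cy"])/c["fy"],1.0]); d/=np.linalg.norm(d)
        M=np.eye(3)-np.outer(d,d);A.append(M);b.append(M@o)
    return np.linalg.lstsq(np.vstack(A),np.hstack(b),rcond=None)[0]
def crop(c,x0,y0,x1,y1,s,f):
    im=cv2.cvtColor(c["frame"],cv2.COLOR_RGB2BGR)[y0:y1,x0:x1]
    cv2.imwrite(f,cv2.resize(im,None,fx=s,fy=s,interpolation=cv2.INTER_CUBIC))
def yellow(c,box):
    x0,y0,x1,y1=box; h=cv2.cvtColor(c["frame"],cv2.COLOR_RGB2HSV)
    m=cv2.inRange(h,(18,110,90),(40,255,255)); k=np.zeros_like(m);k[y0:y1,x0:x1]=m[y0:y1,x0:x1];return k
E
python3 - <<'E'
from h import *
t=snap("top");s=snap("side")
crop(t,220,105,345,265,5 if 0 else 3.7,"pics/a1.png")
crop(t,340,190,460,310,5,"pics/a2.png")
crop(t,95,175,165,265,6,"pics/a3.png")
crop(s,160,140,345,280,4,"pics/a4.png")
crop(s,300,110,440,215,5,"pics/a5.png")
E
```

```text
(no output)
```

View pics/a1.png

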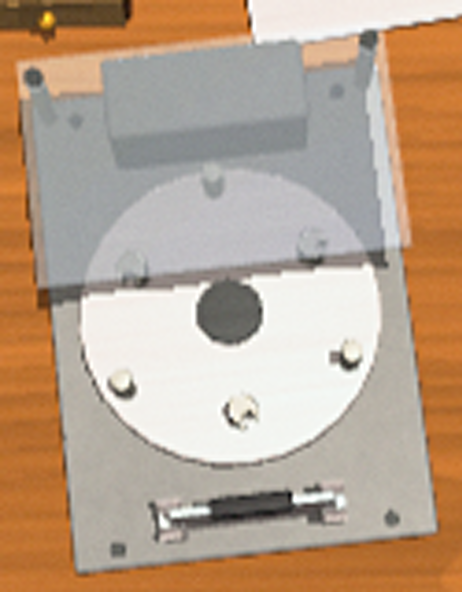

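View pics/a2.png

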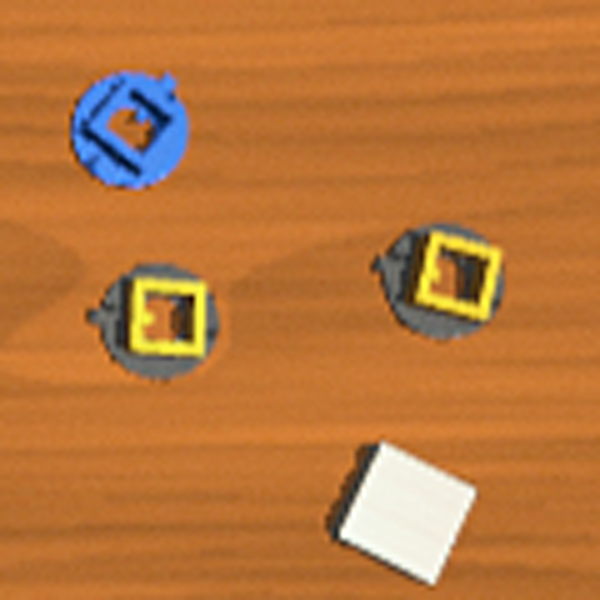

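View pics/a3.png

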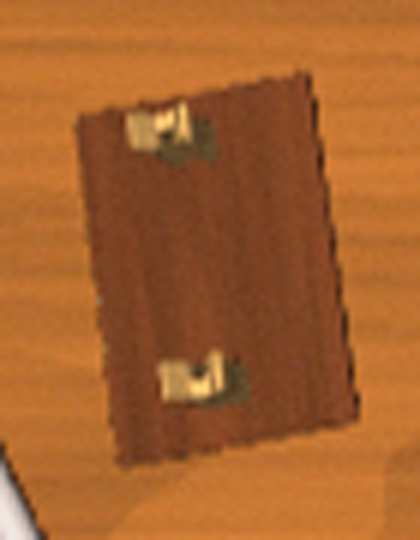

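View pics/a4.png

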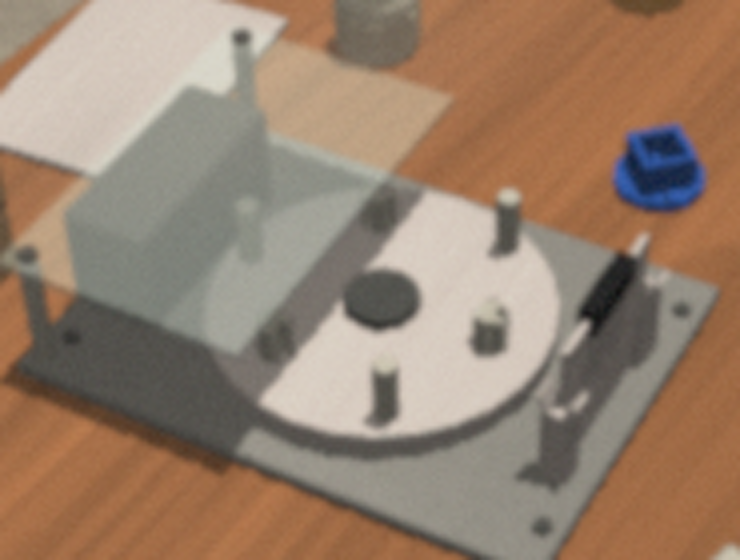

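View pics/a5.png

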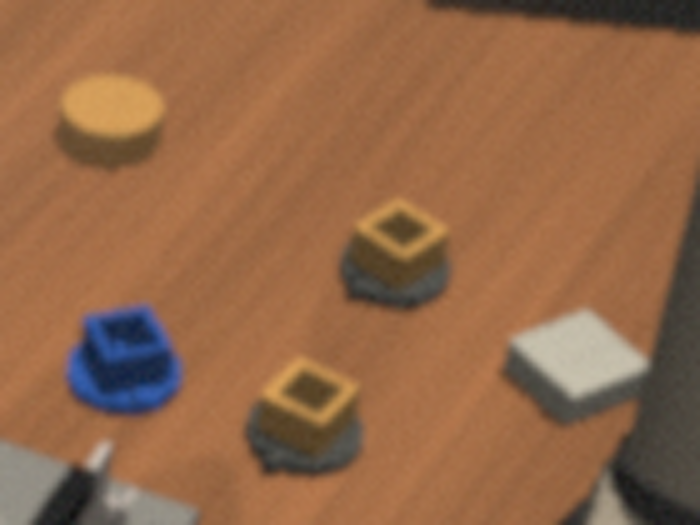

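a1 shows the guard in its guides, a front spindle with its keyway towards lower right, and pins at left, right and rear. a2 shows two laps with lugs pointing left; a3 shows the stand and its two channels. Now measuring.

```bash
python3 - <<'E'
from h import *
np.set_printoptions(precision=4,suppress=True)
t=snap("top");s=snap("side")
hsv=cv2.cvtColor(t["frame"],cv2.COLOR_RGB2HSV)
# laps
m=yellow(t,(355,235,450,265))
n,l,st,ce=cv2.connectedComponentsWithStats(m)
for i in range(1,n):
    if st[i,4]<30: continue
    c,_=cv2.findContours((l==i).astype(np.uint8),0,2); c=max(c,key=cv2.contourArea)
    r=cv2.minAreaRect(c); b=cv2.boxPoints(r); W=np.array([ray(t,*p,0.030) for p in b])
    e=W[1]-W[0];f=W[2]-W[1]
    print("lap px",r[0],"ctr",ray(t,*r[0],.030)[:2],"sides",np.linalg.norm(e),np.linalg.norm(f),"ang",np.degrees(np.arctan2(e[1],e[0])),np.degrees(np.arctan2(f[1],f[0])),"area",st[i])
# stand
h,S,V=[hsv[...,i].astype(int) for i in range(3)]
R=t["frame"].astype(int)
k=np.zeros(h.shape,np.uint8);k[180:262,100:165]=1
print("stand px",R[240,140],R[205,140],"wood",R[270,180])
m=((R[...,0]<135)&(R[...,0]>50)&k.astype(bool)).astype(np.uint8)
m=cv2.morphologyEx(m,cv2.MORPH_CLOSE,np.ones((9,9)))
c,_=cv2.findContours(m,0,2);c=max(c,key=cv2.contourArea);r=cv2.minAreaRect(c);b=cv2.boxPoints(r)
print("stand",r,b.tolist());W=np.array([ray(t,*p,.006) for p in b]);print(W, W.mean(0),np.linalg.norm(W[1]-W[0]),np.linalg.norm(W[2]-W[1]))
crop(t,100,180,160,260,9,"pics/b3.png")
crop(t,225,195,345,265,6,"pics/b1.png")
crop(t,270,195,310,235,14,"pics/b2.png")
crop(t,225,105,345,220,5,"pics/b4.png")
E
```

```text
lap px (431.3235778808594, 244.7058868408203) ctr [ 0.4598 -0.3672] sides 0.03667930117537774 0.035993824617853575 ang -17.518114081098012 -105.38535670086176 area [423 236  18  18 158]
lap px (373.04705810546875, 252.8882293701172) ctr [ 0.4427 -0.2294] sides 0.03616062229187518 0.03551562048651197 ang -6.966869365008209 -95.38583256162993 area [366 245  16  17 155]
stand px [122  66  36] [128  69  36] wood [201 119  53]
stand ((130.23001098632812, 219.61000061035156), (60.66975784301758, 41.2950325012207), 81.8698959350586) [[105.50001525878906, 192.5], [146.3800048828125, 186.66000366210938], [154.9600067138672, 246.72000122070312], [114.08001708984375, 252.55999755859375]]
[[0.6067 0.4272 0.006 ]
 [0.6197 0.3242 0.006 ]
 [0.4682 0.2975 0.006 ]
 [0.4555 0.398  0.006 ]] [0.5375 0.3617 0.006 ] 0.10373641133009827 0.15382932863590626
```

View pics/b1.png

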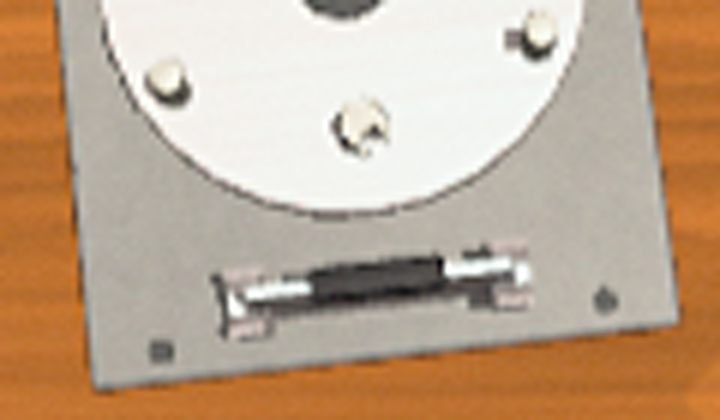

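View pics/b2.png

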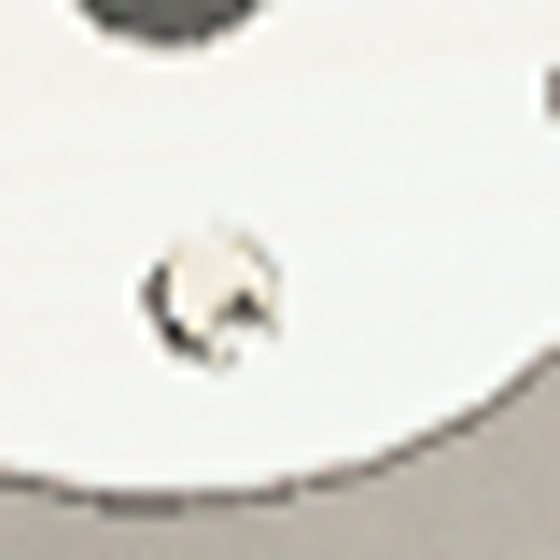

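View pics/b3.png

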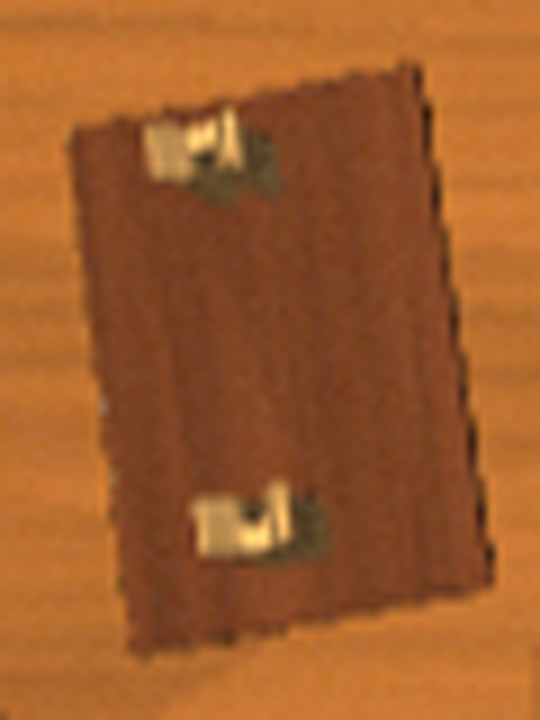

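View pics/b4.png

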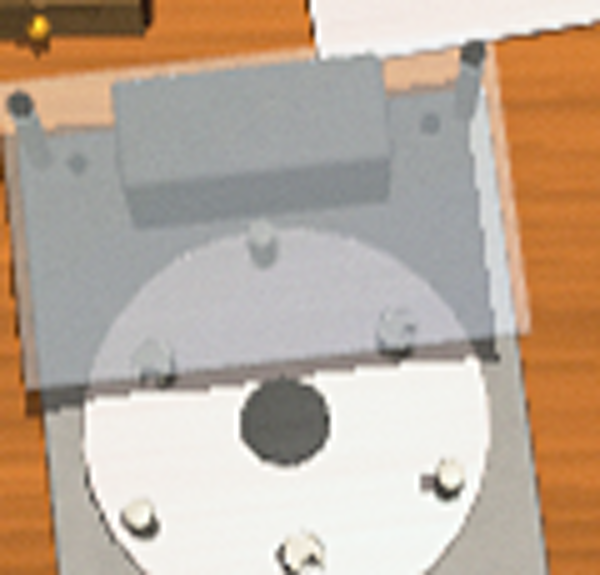

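```bash
python3 - <<'E'
from h import *
np.set_printoptions(precision=4,suppress=True)
t=snap("top");s=snap("side")
for c in(t,s): print("cam",-c["R"].T@c["t"])
def T(U,s_,o): return (np.array(U)+.5)/s_-.5+np.array(o)
tp={"R":T((541,31),6,(225,195)),"L":T((165,75),6,(225,195)),"B":T((262,233),5,(225,105))}
sp={"R":T((509,195),4,(160,140)),"L":T((385,362),4,(160,140)),"B":T((248,204),4,(160,140))}
P={}
for k in tp:
    P[k]=ray(t,*tp[k],.068); print(k,tp[k],sp[k],P[k],"side",ray(s,*sp[k],.068),"tri",tri(t,tp[k],s,sp[k]))
for view in(P,{k:ray(s,*sp[k],.068) for k in sp}):
    c=sum(view.values())/3; print("axis",c,[np.linalg.norm(view[k]-c) for k in "RLB"],[np.degrees(np.arctan2(*(view[k]-c)[[1,0]])) for k in "RLB"])
print("spindle top",ray(t,*T((215,285),14,(270,195)),.052),"side",ray(s,*T((490,315),4,(160,140)),.052))
R=t["frame"].astype(int).max(2);m=np.zeros(R.shape,np.uint8);m[233:252,274:302]=(R[233:252,274:302]<85)
n,l,st,ce=cv2.connectedComponentsWithStats(m);i=1+np.argmax(st[1:,4]);pts=np.argwhere(l==i)[:,::-1].astype(np.float32)
r=cv2.minAreaRect(pts);print("rail",r,ce[i],st[i]); b=cv2.boxPoints(r);print([ray(t,*p,.106)[:2] for p in b], ray(t,*ce[i],.106))
crop(s,285,180,335,240,10,"pics/c1.png");crop(t,265,225,320,260,12,"pics/c2.png")
crop(s,265,200,305,240,14,"pics/c3.png")
crop(s,110,320,220,400,6,"pics/c4.png")
E
```

```text
cam [ 0.3559 -0.0386  1.1075]
cam [0.0894 0.6896 0.879 ]
R [314.75 199.75] [286.875 188.375] [ 0.5656 -0.0934  0.068 ] side [ 0.5648 -0.0939  0.068 ] tri [ 0.5651 -0.0935  0.0683]
L [252.0833 207.0833] [255.875 230.125] [0.5509 0.0531 0.068 ] side [0.5491 0.052  0.068 ] tri [0.5499 0.0527 0.0686]
B [277.  151.2] [221.625 190.625] [ 0.6852 -0.0067  0.068 ] side [ 0.683  -0.0073  0.068 ] tri [ 0.6842 -0.0072  0.068 ]
axis [ 0.6006 -0.0156  0.068 ] [np.float64(0.08522777509854149), np.float64(0.08484089771686099), np.float64(0.08511035362085091)] [np.float64(-114.24254137270181), np.float64(125.8160983575218), np.float64(6.012263122273028)]
axis [ 0.599  -0.0164  0.068 ] [np.float64(0.0846896941464697), np.float64(0.08466519166193234), np.float64(0.0845055685856356)] [np.float64(-113.77571751091996), np.float64(126.0900383761761), np.float64(6.171557412891217)]
spindle top [ 0.5337 -0.0229  0.052 ] side [ 0.5307 -0.0208  0.052 ]
rail ((286.7317199707031, 241.58535766601562), (6.405029773712158, 24.294937133789062), 83.6598129272461) [287.1418 241.709 ] [275 238  25   9 134]
[array([0.4692, 0.0006]), array([ 0.4742, -0.053 ]), array([ 0.4601, -0.0543]), array([ 0.455 , -0.0008])] [ 0.4643 -0.0278  0.106 ]
```

View pics/c1.png

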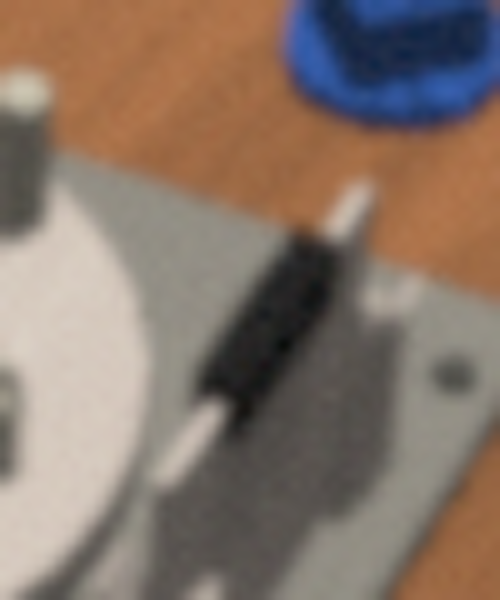

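View pics/c2.png

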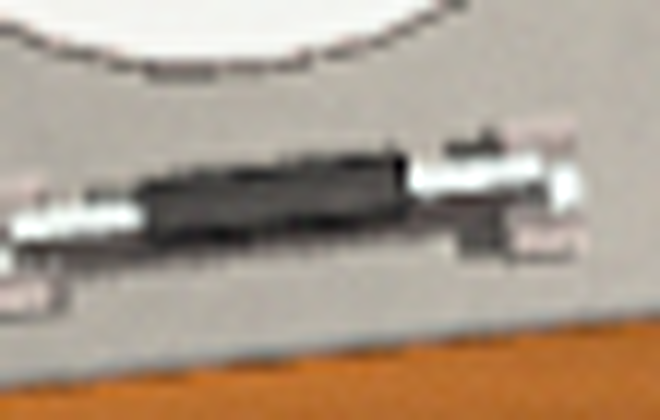

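View pics/c3.png

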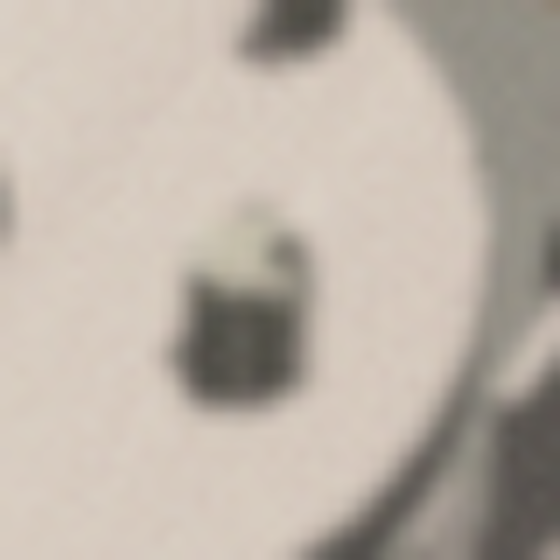

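View pics/c4.png

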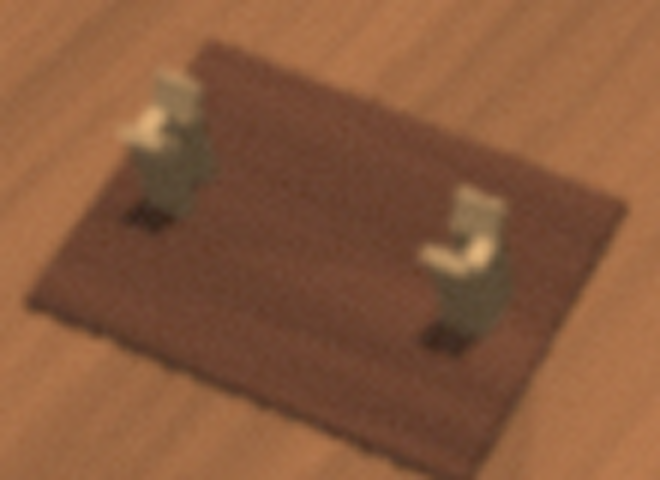

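```bash
python3 - <<'E'
from h import *
np.set_printoptions(precision=4,suppress=True)
t=snap("top");s=snap("side")
def T(U,s_,o): return (np.array(U)+.5)/s_-.5+np.array(o)
for U in((203,383),(296,233)): print(ray(s,*T(U,10,(285,180)),.106))
for U in((140,190),(400,155),(150,240),(408,212)): print("top",ray(t,*T(U,12,(265,225)),.106))
# stand lips c4 6x (110,320); rays z=.05 / foot corners z=.006
for U in((28,303),(208,42),(626,207),(475,478)): print("foot side",ray(s,*T(U,6,(110,320)),.006))
for U in ((178,72),(478,190),(148,125),(447,252)): print("lips side",ray(s,*T(U,6,(110,320)),.050))
for U in ((180,75+65),(210,495+30)): print("lips top",ray(t,*T(U,9,(100,180)),.050))
# notch on front spindle, top cam at z=.052
for U in ((240,300),(232,330),(215,285)): print("notch",ray(t,*T(U,14,(270,195)),.052))
for U in ((285,255),(250,245)): print("notch side",ray(s,*T(U,14,(265,200)),.052))
E
```

```text
[ 0.4642 -0.0009  0.106 ]
[ 0.4707 -0.0499  0.106 ]
top [ 0.4677 -0.0036  0.106 ]
top [ 0.4734 -0.0517  0.106 ]
top [ 0.4584 -0.0053  0.106 ]
top [ 0.4628 -0.053   0.106 ]
foot side [0.5986 0.4239 0.006 ]
foot side [0.617  0.3277 0.006 ]
foot side [0.4707 0.3024 0.006 ]
foot side [0.4533 0.3944 0.006 ]
lips side [0.5906 0.3586 0.05  ]
lips side [0.4905 0.3408 0.05  ]
lips side [0.5853 0.3768 0.05  ]
lips side [0.4851 0.3611 0.05  ]
lips top [0.5896 0.374  0.05  ]
lips top [0.4859 0.3612 0.05  ]
notch [ 0.5311 -0.0271  0.052 ]
notch [ 0.526  -0.0257  0.052 ]
notch [ 0.5337 -0.0229  0.052 ]
notch side [ 0.5267 -0.0257  0.052 ]
notch side [ 0.5324 -0.0246  0.052 ]
```

Emit:
{"fn": "arm_command", "kwargs": {
  "motion": [
    [85,[19,31,0],[0,0,0.09]],
    [85,[19,31,0],[0,0,0.09]],
    [85,[19,31,0],[0,0,0.09]],
    [85,[19,31,0],[0,0,0.09]],
    [85,[19,31,0],[0,0,0.09]]
  ]
}}

```text
clock: 0.92
tool_pos: [0.2757, -0.3376, 0.2302]
orientation: [0.919, 0.394, -0.0, 0.001]
ft_force: [0.5, -0.5, -0.2]
finger_gap: 0.0851
```

Emit:
{"fn": "arm_command", "kwargs": {
  "motion": [
    [85,[19,31,0],[0,0,0.0866]],
    [85,[19,31,0],[0,0,0.0866]],
    [85,[19,31,0],[0,0,0.0866]],
    [85,[19,31,0],[0,0,0.0866]],
    [85,[19,31,0],[0,0,0.0866]]
  ]
}}

```text
clock: 1.33
tool_pos: [0.3734, -0.1746, 0.2313]
orientation: [0.807, 0.591, 0.001, 0.003]
ft_force: [1.1, -1.2, 0.9]
finger_gap: 0.085
```

Emit:
{"fn": "arm_command", "kwargs": {
  "motion": [
    [50,[19,31,-10],[0,0,0.0866]],
    [50,[19,31,-20],[0,0,0.0866]],
    [50,[19,31,-20],[0,0,0.0866]],
    [50,[19,31,-20],[0,0,0.0866]],
    [50,[19,31,-20],[0,0,0.0866]]
  ]
}}

```text
clock: 1.75
tool_pos: [0.4726, -0.0156, 0.1463]
orientation: [0.652, 0.758, 0.005, 0.01]
ft_force: [1.3, -0.9, -0.2]
finger_gap: 0.0502
```

```bash
python3 - <<'E'
from h import *
for n in("top","side"):
    c=snap(n); crop(c,0,0,560,420,1.4,f"pics/d_{n}.png")
s=get_state();print(s["tool_pos"],s["orientation"],s["joints"],s["finger_gap"])
E
```

```text
[ 0.47189149 -0.01325631  0.14395643] [0.65131093 0.75876604 0.00444937 0.00695598] [-1.91202900e-01  3.33953926e-01  1.80591887e+00  1.00866938e-03
  9.85226768e-01 -3.43869708e-01] 0.0497679525979175
```

View pics/d_side.png

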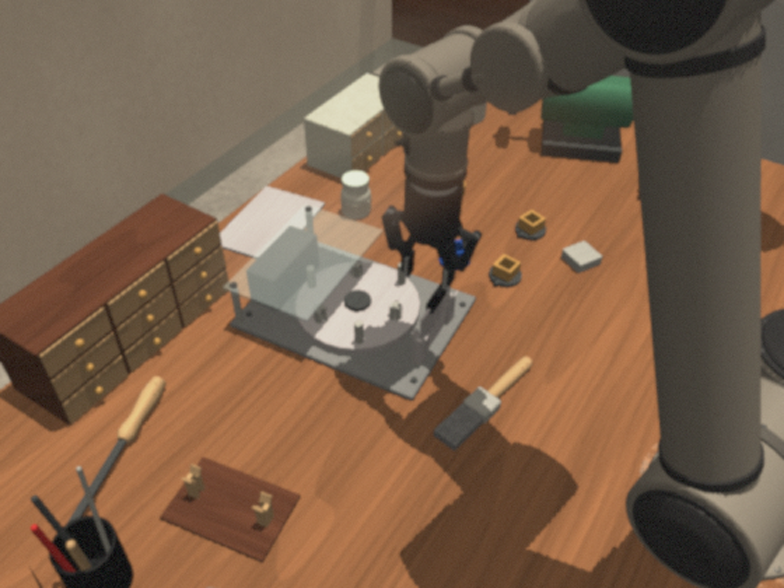

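View pics/d_top.png

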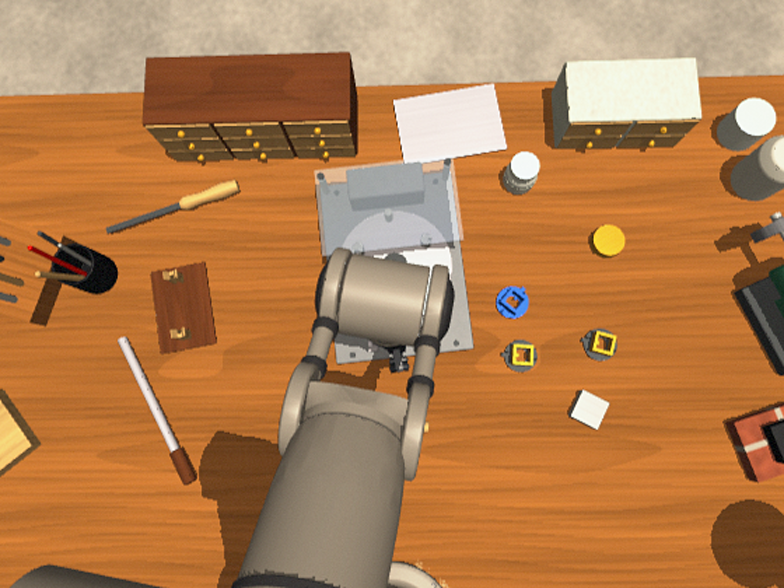

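The picture shows the gripper above the guard rail and only two laps, at (521,355) and (601,344) in the top view. Next is a helper for correcting the pose.

```bash
cat > need.py <<'E'
import sys
from h import *
from scipy.spatial.transform import Rotation as Ro
def need(x,y,z,a):
    s=get_state(); a=np.radians(a)
    ty=np.array([np.cos(a),np.sin(a),0]);tz=np.array([0,0,-1.]);tx=np.cross(ty,tz)
    best=None
    for sg in(1,-1):
        Rt=np.column_stack([sg*tx,sg*ty,tz]); rv=(Ro.from_matrix(Rt)*Ro.from_quat(s["orientation"]).inv()).as_rotvec()
        if best is None or np.linalg.norm(rv)<np.linalg.norm(best): best=rv
    d=(np.array([x,y,z])-s["tool_pos"])*1000
    print("t",round(s["clock"],2),"pos",s["tool_pos"].round(4),"need mm",d.round(1),"rot",best.round(3),"|d|",np.linalg.norm(d).round(0),"deg",np.degrees(np.linalg.norm(best)).round(1),"j6",s["joints"][5].round(2),"F",s["ft_force"].round(1),"gap",round(s["finger_gap"]*1000,1))
if __name__=="__main__": need(*map(float,sys.argv[1:5]))
E
python3 need.py .4645 -.0275 .080 6
```

```text
t 1.85 pos [ 0.4719 -0.0133  0.144 ] need mm [ -7.4 -14.2 -64. ] rot [ 0.003  0.016 -0.047] |d| 66.0 deg 2.9 j6 -0.34 F [ 0.3 -0.1  1.3] gap 49.8
```

Emit:
{"fn": "arm_command", "kwargs": {
  "motion": [
    [50,[-7,-14,0],[0.003,0.016,-0.047]],
    [50,[0,0,0],[0,0,0]],
    [50,[0,0,-10],[0,0,0]],
    [50,[0,0,-15],[0,0,0]],
    [50,[0,0,0],[0,0,0]]
  ]
}}

```text
clock: 2.27
tool_pos: [0.4643, -0.0311, 0.1192]
orientation: [0.672, 0.74, 0.0, 0.001]
ft_force: [-0.7, -0.1, 0.2]
finger_gap: 0.0497
```

```bash
python3 need.py .4645 -.0275 .080 6; python3 - <<'E'
from h import *
c=snap("side"); crop(c,240,140,380,270,5,f"pics/e_side.png")
E
```

```text
t 2.27 pos [ 0.4643 -0.0311  0.1192] need mm [  0.2   3.6 -39.2] rot [0.001 0.002 0.009] |d| 39.0 deg 0.5 j6 -0.33 F [-0.7 -0.1  0.2] gap 49.7
```

View pics/e_side.png

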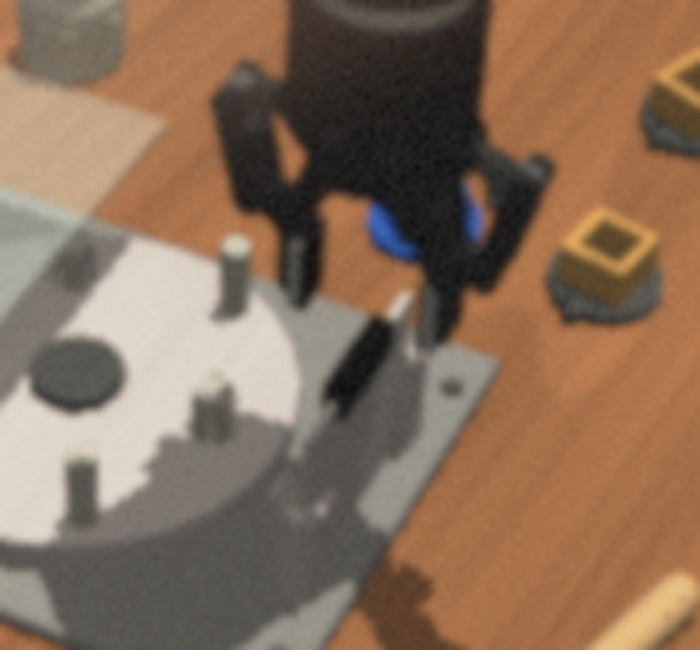

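The fingers straddle the black rail, which is at (355,365). Descending and gripping.

Emit:
{"fn": "arm_command", "kwargs": {
  "motion": [
    [50,[0,3,-20],[0,0,0.009]],
    [50,[0,0,-19],[0,0,0]],
    [50,[0,0,0],[0,0,0]],
    [0,[0,0,0],[0,0,0]],
    [0,[0,0,0],[0,0,0]]
  ],
  "grip_force": 70
}}

```text
clock: 2.73
tool_pos: [0.4668, -0.0324, 0.0848]
orientation: [0.672, 0.741, 0.002, 0.005]
ft_force: [0.1, -0.3, -0.4]
finger_gap: 0.0267
```

Emit:
{"fn": "arm_command", "kwargs": {
  "motion": [
    [0,[0,0,0],[0,0,0]],
    [0,[0,0,0],[0,0,0]],
    [0,[0,0,0],[0,0,0]],
    [0,[0,0,0],[0,0,0]],
    [0,[0,0,0],[0,0,0]]
  ]
}}

```text
clock: 3.15
tool_pos: [0.4678, -0.0332, 0.0881]
orientation: [0.672, 0.74, 0.003, 0.007]
ft_force: [-1.1, -0.3, -2.0]
finger_gap: 0.0104
```

```bash
python3 need.py .4645 -.0275 .080 6
```

```text
t 3.15 pos [ 0.4678 -0.0332  0.0881] need mm [-3.3  5.7 -8.1] rot [0.005 0.014 0.008] |d| 10.0 deg 1.0 j6 -0.33 F [-1.1 -0.3 -2. ] gap 10.4
```

Emit:
{"fn": "arm_command", "kwargs": {
  "motion": [
    [40,[0,0,0],[0,0,0]],
    [40,[-1.5,0,0],[0.005,0.014,0.008]],
    [40,[-1,2,-5],[0,0,0]],
    [40,[0,1,-5],[0,0,0]],
    [40,[0,0,0],[0,0,0]]
  ]
}}

```text
clock: 3.57
tool_pos: [0.4663, -0.03, 0.0782]
orientation: [0.669, 0.743, 0.001, 0.001]
ft_force: [-0.8, -0.5, 0.1]
finger_gap: 0.04
```

```bash
python3 need.py .4645 -.0285 .076 6
```

```text
t 3.57 pos [ 0.4663 -0.03    0.0782] need mm [-1.8  1.5 -2.2] rot [-0.     0.002 -0.001] |d| 3.0 deg 0.1 j6 -0.34 F [-0.8 -0.5  0.1] gap 40.0
```

Emit:
{"fn": "arm_command", "kwargs": {
  "motion": [
    [0,[0,0,-2],[0,0,0]],
    [0,[0,0,-1],[0,0,0]],
    [0,[0,0,-0.5],[0,0,0]],
    [0,[0,0,0],[0,0,0]],
    [0,[0,0,0],[0,0,0]]
  ]
}}

```text
clock: 3.98
tool_pos: [0.4667, -0.0298, 0.0744]
orientation: [0.669, 0.743, 0.001, 0.001]
ft_force: [-0.3, 0.6, 0.9]
finger_gap: 0.0107
```

```bash
python3 need.py .4645 -.0285 .076 6; python3 - <<'E'
from h import *
c=snap("side"); crop(c,240,140,380,270,5,f"pics/f_side.png")
E
```

```text
t 3.98 pos [ 0.4667 -0.0298  0.0744] need mm [-2.2  1.3  1.6] rot [-0.     0.003 -0.001] |d| 3.0 deg 0.2 j6 -0.34 F [-0.3  0.6  0.9] gap 10.7
```

View pics/f_side.png

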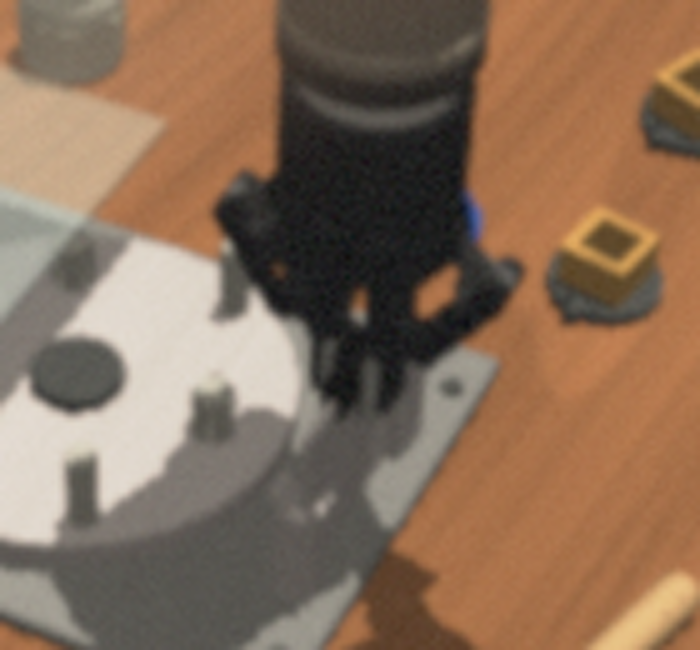

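Emit:
{"fn": "arm_command", "kwargs": {
  "motion": [
    [0,[0,0,8],[0,0,0]],
    [0,[0,0,12],[0,0,0]],
    [0,[0,0,15],[0,0,0]],
    [0,[0,0,15],[0,0,0]],
    [0,[0,0,15],[0,0,0]]
  ]
}}

```text
clock: 4.45
tool_pos: [0.4641, -0.0292, 0.1399]
orientation: [0.669, 0.743, -0.001, -0.003]
ft_force: [-0.1, 0.3, -0.9]
finger_gap: 0.0111
```

Emit:
{"fn": "arm_command", "kwargs": {
  "motion": [
    [0,[0,0,15],[0,0,0]],
    [0,[0,0,15],[0,0,0]],
    [0,[0,0,15],[0,0,0]],
    [0,[0,0,15],[0,0,0]],
    [0,[0,0,0],[0,0,0]]
  ]
}}

```text
clock: 4.87
tool_pos: [0.4645, -0.0293, 0.2074]
orientation: [0.669, 0.743, 0.0, -0.0]
ft_force: [0.9, -0.8, -1.8]
finger_gap: 0.011
```

```bash
python3 need.py .536 .362 .190 100.5; python3 - <<'E'
from h import *
c=snap("side"); crop(c,220,100,380,280,4,f"pics/g_side.png")
E
```

```text
t 4.87 pos [ 0.4645 -0.0293  0.2074] need mm [ 71.5 391.3 -17.4] rot [-1.000e-03  1.000e-03 -1.493e+00] |d| 398.0 deg 85.5 j6 -0.33 F [ 0.9 -0.8 -1.8] gap 11.0
```

View pics/g_side.png

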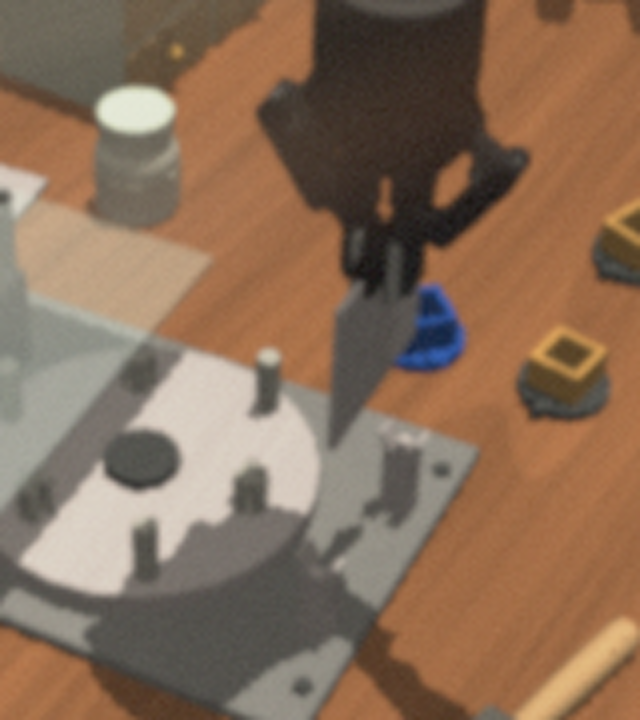

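```bash
python3 - <<'E'
from h import *
np.set_printoptions(precision=4,suppress=True)
s=snap("side")
T=lambda U:(np.array(U)+.5)/4-.5+np.array((220,100))
for U in((332,450),(408,345)): print(ray(s,*T(U),.143))
st=get_state();p=st["tool_pos"];ey=np.array([-np.sin(np.radians(6)),np.cos(np.radians(6)),0])
for sg in(1,-1):
    q=p+sg*.05*ey;q[2]=.143;print(sg,(proj(s,q)-np.array((220,100))+.5)*4-.5)
E
```

```text
[0.458  0.0208 0.143 ]
[ 0.4653 -0.0672  0.143 ]
1 [332.2096 449.8743]
-1 [413.6929 330.4722]
```

Emit:
{"fn": "arm_command", "kwargs": {
  "motion": [
    [0,[4.8,26,0],[0,0,-0.1]],
    [0,[4.8,26,0],[0,0,-0.1]],
    [0,[4.8,26,0],[0,0,-0.1]],
    [0,[4.8,26,0],[0,0,-0.1]],
    [0,[4.8,26,0],[0,0,-0.1]]
  ]
}}

```text
clock: 5.38
tool_pos: [0.4842, 0.101, 0.1989]
orientation: [0.839, 0.543, -0.004, -0.005]
ft_force: [0.1, -1.0, -0.9]
finger_gap: 0.0107
```

Emit:
{"fn": "arm_command", "kwargs": {
  "motion": [
    [0,[4.8,26,0],[0,0,-0.1]],
    [0,[4.8,26,0],[0,0,-0.1]],
    [0,[4.8,26,0],[0,0,-0.1]],
    [0,[4.8,26,0],[0,0,-0.1]],
    [0,[4.8,26,0],[0,0,-0.1]]
  ]
}}

```text
clock: 5.8
tool_pos: [0.5046, 0.237, 0.1907]
orientation: [0.952, 0.306, -0.009, -0.008]
ft_force: [1.0, -0.7, -1.5]
finger_gap: 0.011
```

Emit:
{"fn": "arm_command", "kwargs": {
  "motion": [
    [0,[4.8,26,0],[0,0,-0.1]],
    [0,[4.8,26,0],[0,0,-0.1]],
    [0,[4.8,22,0],[0,0,-0.08]],
    [0,[2,10,0],[0,0,-0.04]],
    [0,[0,0,0],[0,0,0]]
  ]
}}

```text
clock: 6.22
tool_pos: [0.5173, 0.329, 0.1806]
orientation: [0.99, 0.142, -0.015, -0.009]
ft_force: [-0.6, -0.1, -2.0]
finger_gap: 0.011
```

```bash
python3 need.py .536 .362 .190 100.5; python3 - <<'E'
from h import *
c=snap("side"); crop(c,60,230,260,410,3.8,f"pics/h_side.png")
c=snap("top"); crop(c,80,150,220,290,5,f"pics/h_top.png")
E
```

```text
t 6.22 pos [0.5173 0.329  0.1806] need mm [18.7 33.   9.4] rot [-0.016 -0.031 -0.102] |d| 39.0 deg 6.2 j6 1.71 F [-0.6 -0.1 -2. ] gap 11.0
```

View pics/h_side.png

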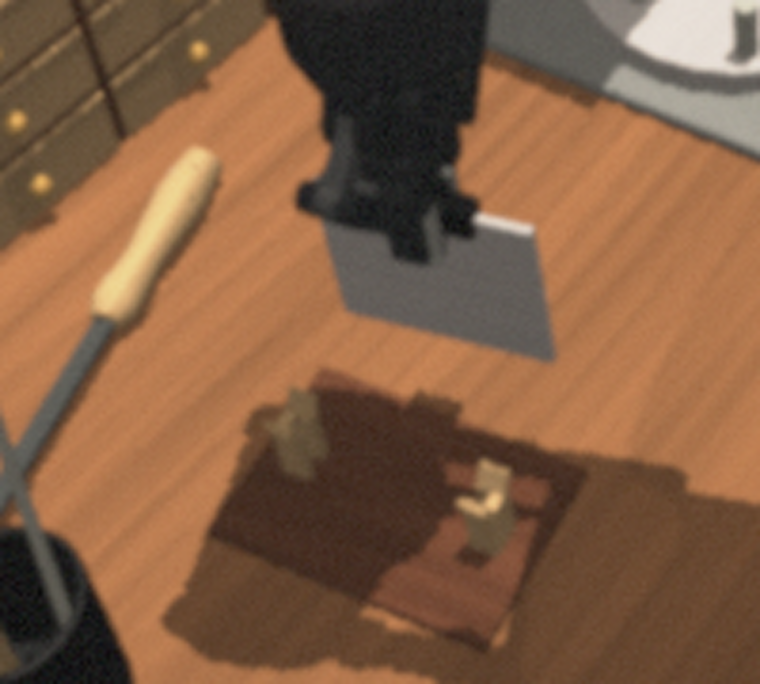

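View pics/h_top.png

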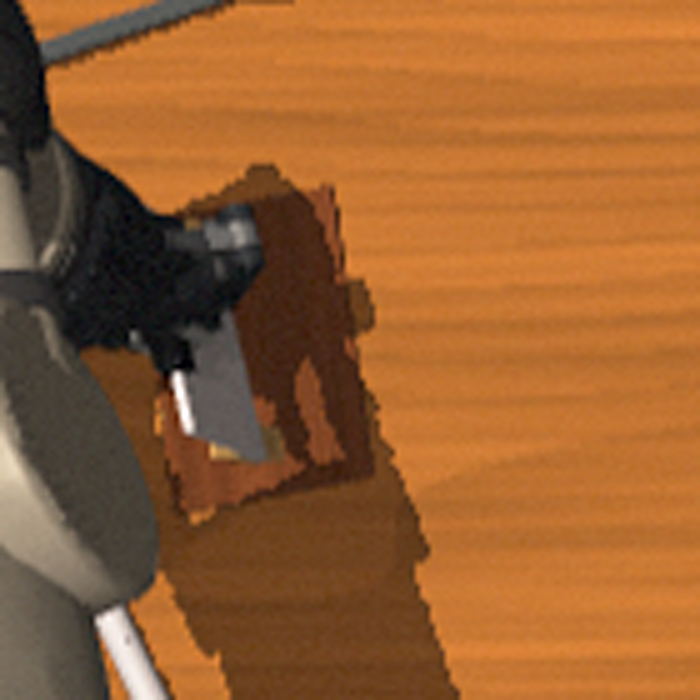

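The side view shows the guard hanging above the stand, with its lower corners at (348,310) and (553,360). Correcting the pose.

Emit:
{"fn": "arm_command", "kwargs": {
  "motion": [
    [0,[9,16,4],[-0.008,-0.015,-0.05]],
    [0,[9,16,4],[-0.008,-0.015,-0.05]],
    [0,[0,0,1],[0,0,0]],
    [0,[0,0,1],[0,0,0]],
    [0,[0,0,0],[0,0,0]]
  ]
}}

```text
clock: 6.73
tool_pos: [0.5347, 0.353, 0.1883]
orientation: [0.996, 0.093, -0.004, 0.003]
ft_force: [0.2, -0.4, -0.9]
finger_gap: 0.0111
```

```bash
python3 need.py .536 .362 .190 100.4
```

```text
t 6.73 pos [0.5347 0.353  0.1883] need mm [1.3 9.  1.7] rot [ 0.007 -0.008 -0.004] |d| 9.0 deg 0.6 j6 1.85 F [ 0.2 -0.4 -0.9] gap 11.1
```

Emit:
{"fn": "arm_command", "kwargs": {
  "motion": [
    [0,[1.3,9,0],[0.007,-0.008,-0.004]],
    [0,[0,0,-12],[0,0,0]],
    [0,[0,0,-20],[0,0,0]],
    [0,[0,0,-20],[0,0,0]],
    [0,[0,0,0],[0,0,0]]
  ]
}}

```text
clock: 7.15
tool_pos: [0.5364, 0.3596, 0.1362]
orientation: [0.996, 0.09, 0.002, -0.001]
ft_force: [-1.9, -0.5, -1.4]
finger_gap: 0.0111
```

```bash
python3 need.py .536 .362 .120 100.4; python3 - <<'E'
from h import *
c=snap("side"); crop(c,90,280,230,400,5.5,f"pics/i_side.png")
c=snap("top"); crop(c,80,160,180,270,6,f"pics/i_top.png")
E
```

```text
t 7.15 pos [0.5364 0.3596 0.1362] need mm [ -0.4   2.4 -16.2] rot [-0.003  0.003  0.001] |d| 16.0 deg 0.3 j6 1.86 F [-1.9 -0.5 -1.4] gap 11.1
```

View pics/i_side.png

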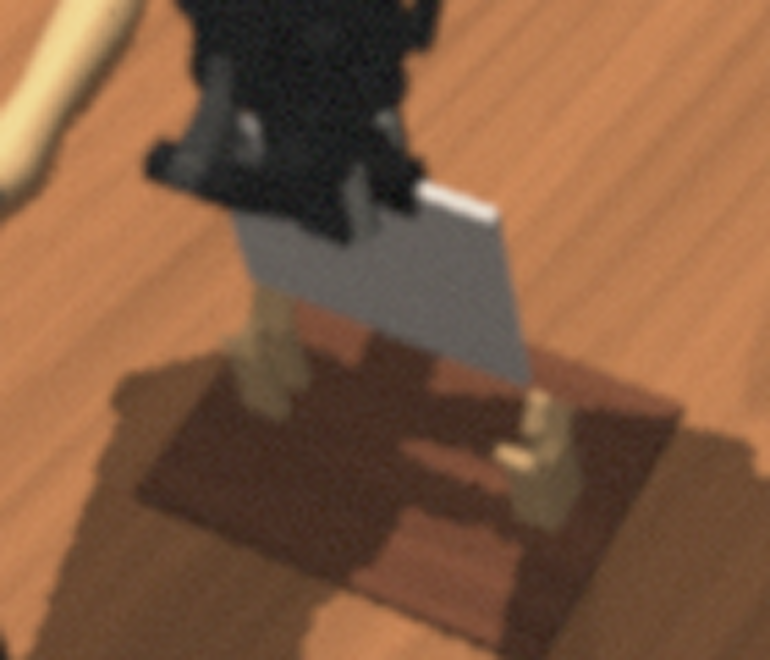

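View pics/i_top.png

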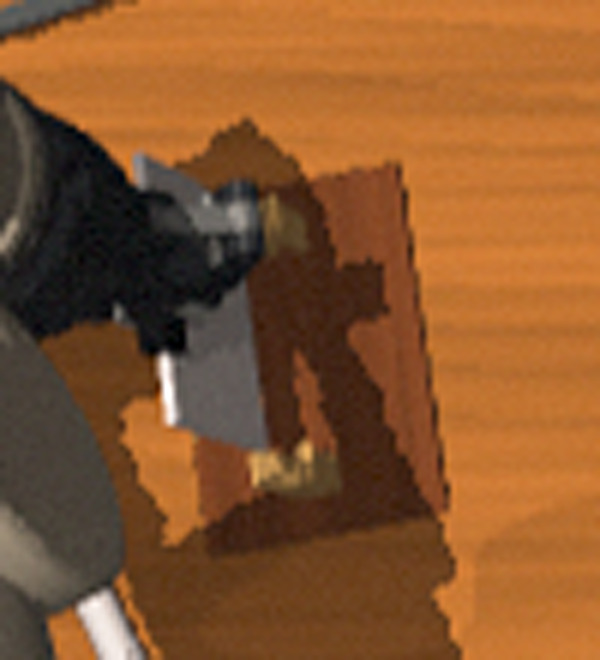

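Emit:
{"fn": "arm_command", "kwargs": {
  "motion": [
    [0,[0,2,-8],[-0.003,0.003,0.001]],
    [0,[0,1,-8],[0,0,0]],
    [0,[0,0,-6],[0,0,0]],
    [0,[0,0,-6],[0,0,0]],
    [0,[0,0,0],[0,0,0]]
  ]
}}

```text
clock: 7.67
tool_pos: [0.5402, 0.3649, 0.1143]
orientation: [0.996, 0.091, 0.006, -0.002]
ft_force: [-0.1, 0.3, -1.4]
finger_gap: 0.011
```

```bash
python3 need.py .536 .362 .071 100.4; python3 - <<'E'
from h import *
c=snap("side"); crop(c,90,280,230,400,5.5,f"pics/j_side.png")
c=snap("top"); crop(c,80,160,180,270,6,f"pics/j_top.png")
E
```

```text
t 7.67 pos [0.5402 0.3649 0.1143] need mm [ -4.2  -2.9 -43.3] rot [-0.006  0.012 -0.001] |d| 44.0 deg 0.8 j6 1.87 F [-0.1  0.3 -1.4] gap 11.0
```

View pics/j_side.png

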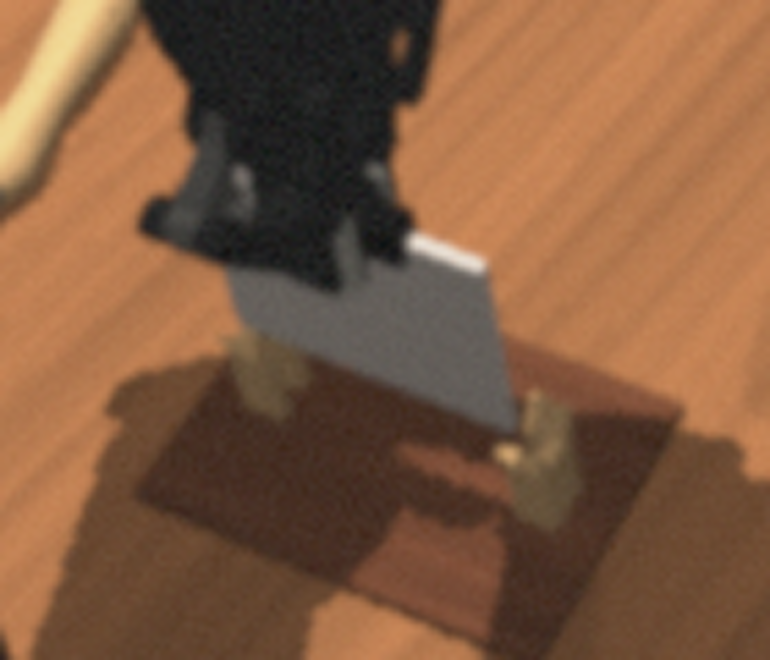

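View pics/j_top.png

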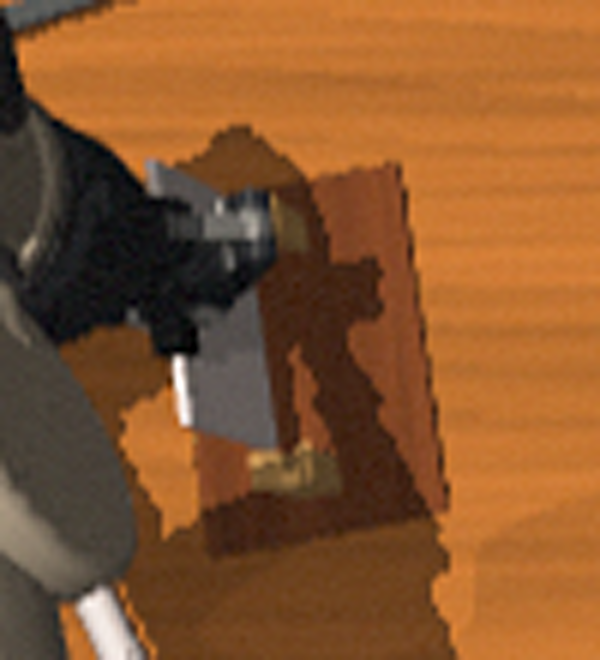

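Emit:
{"fn": "arm_command", "kwargs": {
  "motion": [
    [0,[-4,-3,0],[-0.006,0.012,-0.001]],
    [0,[0,0,0],[0,0,0]],
    [0,[0,0,0],[0,0,0]],
    [0,[0,0,0],[0,0,0]],
    [0,[0,0,0],[0,0,0]]
  ]
}}

```text
clock: 8.18
tool_pos: [0.5368, 0.362, 0.1169]
orientation: [0.996, 0.09, 0.001, -0.0]
ft_force: [0.6, 0.8, -1.0]
finger_gap: 0.0111
```

```bash
python3 need.py .536 .362 .071 100.4; python3 - <<'E'
from h import *
c=snap("side"); crop(c,90,280,230,400,5.5,f"pics/k_side.png")
E
```

```text
t 8.18 pos [0.5368 0.362  0.1169] need mm [ -0.8   0.  -45.9] rot [-0.001  0.002  0.001] |d| 46.0 deg 0.1 j6 1.87 F [ 0.6  0.8 -1. ] gap 11.1
```

View pics/k_side.png

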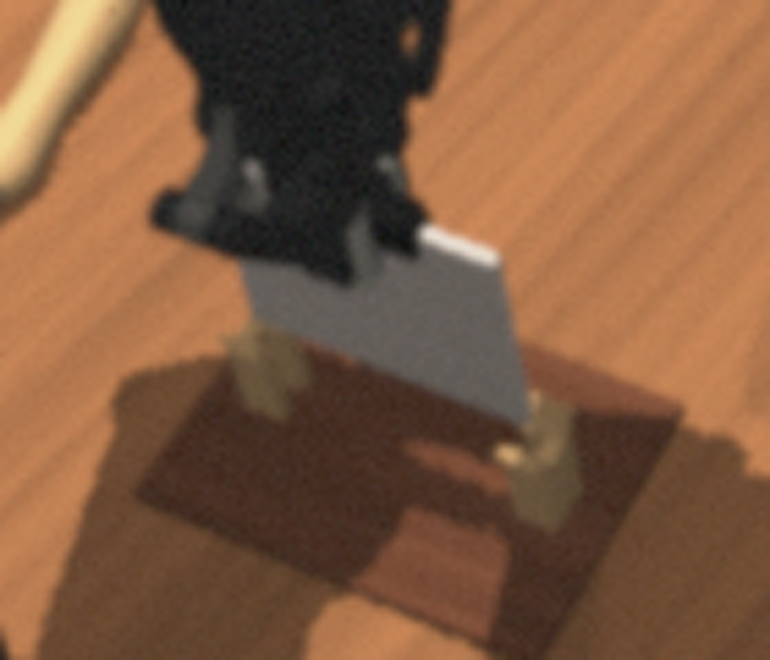

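Emit:
{"fn": "arm_command", "kwargs": {
  "motion": [
    [0,[-0.5,0,-4],[0,0.001,0]],
    [0,[-0.5,0,-4],[0,0.001,0]],
    [0,[-0.5,0,-4],[0,0.001,0]],
    [0,[-0.5,0,-4],[0,0.001,0]],
    [0,[0,0,0],[0,0,0]]
  ]
}}

```text
clock: 8.65
tool_pos: [0.5346, 0.362, 0.0993]
orientation: [0.996, 0.09, -0.001, -0.001]
ft_force: [0.0, 0.2, -1.4]
finger_gap: 0.0109
```

```bash
python3 need.py .536 .362 .071 100.4; python3 - <<'E'
from h import *
c=snap("side"); crop(c,90,280,230,400,5.5,f"pics/l_side.png")
E
```

```text
t 8.65 pos [0.5346 0.362  0.0993] need mm [  1.4   0.  -28.3] rot [-0.001 -0.002  0.001] |d| 28.0 deg 0.1 j6 1.86 F [ 0.   0.2 -1.4] gap 10.9
```

View pics/l_side.png

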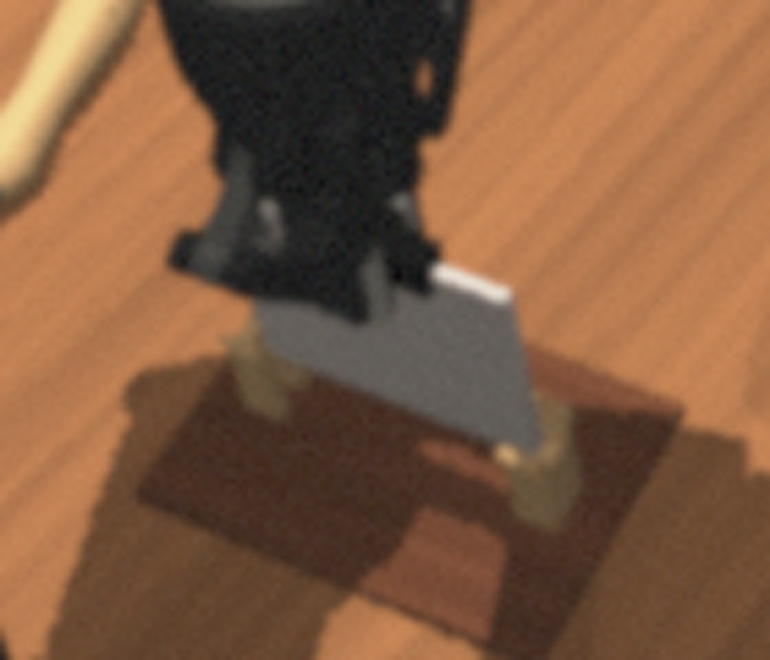

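Emit:
{"fn": "arm_command", "kwargs": {
  "motion": [
    [0,[1,0,-3],[0,-0.001,0]],
    [0,[0,0,-4],[0,0,0]],
    [0,[0,0,-4],[0,0,0]],
    [0,[0,0,-4],[0,0,0]],
    [0,[0,0,0],[0,0,0]]
  ]
}}

```text
clock: 9.12
tool_pos: [0.536, 0.3621, 0.0831]
orientation: [0.996, 0.09, -0.0, -0.001]
ft_force: [0.5, -0.5, -1.0]
finger_gap: 0.0112
```

```bash
python3 need.py .536 .362 .071 100.4
```

```text
t 9.12 pos [0.536  0.3621 0.0831] need mm [ -0.   -0.1 -12.1] rot [-0.001 -0.     0.001] |d| 12.0 deg 0.1 j6 1.86 F [ 0.5 -0.5 -1. ] gap 11.2
```

Emit:
{"fn": "arm_command", "kwargs": {
  "motion": [
    [0,[0,0,-4],[0,0,0]],
    [0,[0,0,-4],[0,0,0]],
    [0,[0,0,-4],[0,0,0]],
    [0,[0,0,-2],[0,0,0]],
    [0,[0,0,-1],[0,0,0]]
  ]
}}

```text
clock: 9.53
tool_pos: [0.5368, 0.3627, 0.0705]
orientation: [0.996, 0.09, 0.002, -0.001]
ft_force: [-1.9, -2.4, 3.4]
finger_gap: 0.011
```

```bash
python3 need.py .536 .362 .071 100.4; python3 - <<'E'
from h import *
c=snap("side"); crop(c,90,280,230,400,5.5,f"pics/m_side.png")
E
```

```text
t 9.53 pos [0.5368 0.3627 0.0705] need mm [-0.8 -0.7  0.5] rot [-0.003  0.003  0.   ] |d| 1.0 deg 0.2 j6 1.86 F [-1.9 -2.4  3.4] gap 11.0
```

View pics/m_side.png

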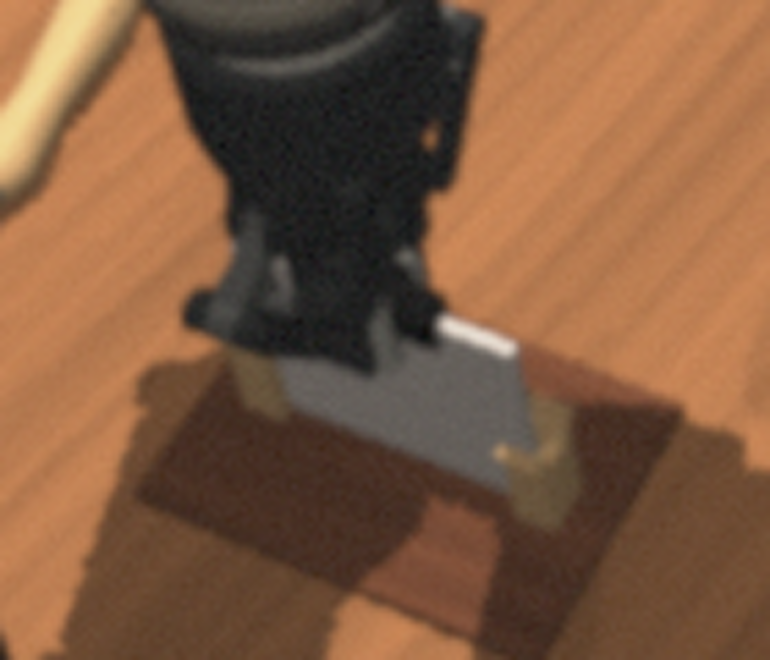

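The guard is in the stand: its lower edge is on the foot and the wrist force has risen. Releasing.

Emit:
{"fn": "arm_command", "kwargs": {
  "motion": [
    [40,[0,0,0],[0,0,0]],
    [40,[0,0,0],[0,0,0]],
    [40,[0,0,0],[0,0,0]],
    [40,[0,0,10],[0,0,0]],
    [40,[0,0,20],[0,0,0]]
  ]
}}

```text
clock: 10.0
tool_pos: [0.5349, 0.3618, 0.0975]
orientation: [0.996, 0.09, -0.001, -0.0]
ft_force: [-0.4, 0.2, 0.1]
finger_gap: 0.0397
```

Emit:
{"fn": "arm_command", "kwargs": {
  "motion": [
    [60,[0,0,35],[0,0,0]],
    [60,[0,0,35],[0,0,0]],
    [60,[0,0,25],[0,0,0]],
    [60,[0,-40,0],[0,0,0]],
    [60,[0,-40,0],[0,0,0]]
  ]
}}

```text
clock: 10.42
tool_pos: [0.5349, 0.2868, 0.2024]
orientation: [0.996, 0.095, 0.002, -0.002]
ft_force: [0.6, 0.2, 0.4]
finger_gap: 0.06
```

Emit:
{"fn": "arm_command", "kwargs": {
  "motion": [
    [60,[-6,-40,0],[0,0,0]],
    [60,[-6,-40,0],[0,0,0]],
    [60,[-6,-40,0],[0,0,0]],
    [60,[-6,-40,0],[0,0,0]],
    [60,[-6,-40,0],[0,0,0]]
  ]
}}

```text
clock: 10.83
tool_pos: [0.5045, 0.0812, 0.2081]
orientation: [0.995, 0.097, 0.008, -0.003]
ft_force: [1.9, -0.6, -0.1]
finger_gap: 0.0599
```

```bash
python3 need.py .4427 -.2294 .13 81; python3 - <<'E'
from h import *
c=snap("side"); crop(c,0,0,560,420,1.4,f"pics/n_side.png")
c=snap("top"); crop(c,0,0,560,420,1.4,f"pics/n_top.png")
E
```

```text
t 10.83 pos [0.5045 0.0812 0.2081] need mm [ -61.8 -310.6  -78.1] rot [-0.004  0.015 -0.351] |d| 326.0 deg 20.1 j6 1.38 F [ 1.9 -0.6 -0.1] gap 59.9
```

View pics/n_side.png

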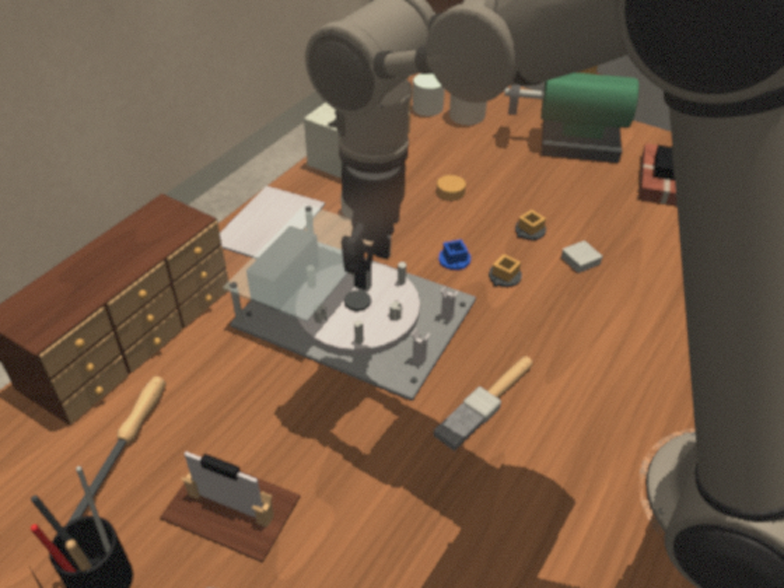

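View pics/n_top.png

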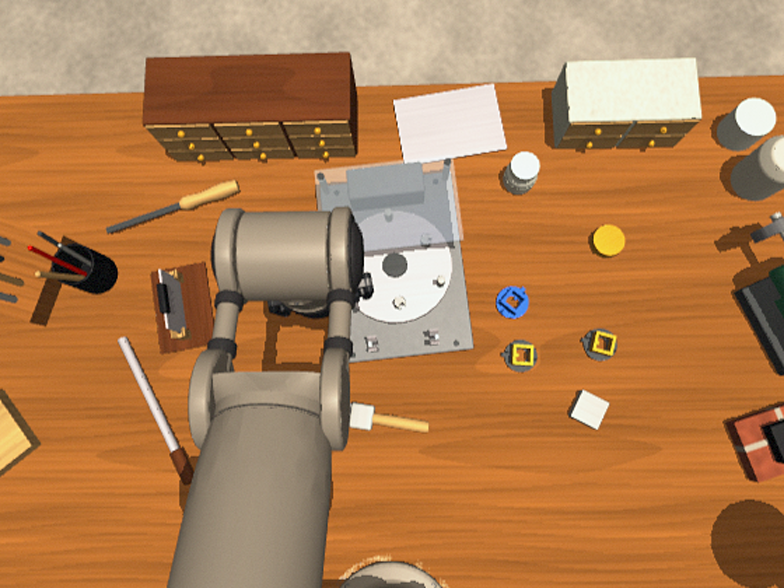

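The guard stands in its stand at (225,480) in the side view. Now a close look at the front spindle's keyway.

```bash
python3 - <<'E'
from h import *
np.set_printoptions(precision=4,suppress=True)
import cv2
C=np.array([.5322,-.0230])
out=[]
for n in("top","side"):
    c=snap(n); s=16
    p=proj(c,[*C,.052]); x0,y0=int(p[0])-11,int(p[1])-11
    im=cv2.cvtColor(c["frame"],cv2.COLOR_RGB2BGR)[y0:y0+26,x0:x0+24]
    im=cv2.resize(im,None,fx=s,fy=s,interpolation=cv2.INTER_NEAREST)
    for a in range(0,360,45):
        for z,col in((.052,(0,0,255)),(.028,(0,255,0))):
            X=[C[0]+.010*np.cos(np.radians(a)),C[1]+.010*np.sin(np.radians(a)),z]
            q=(proj(c,X)-[x0,y0]+.5)*s-.5
            cv2.putText(im,str(a//45),tuple(int(v) for v in q),0,.4,col,1)
    out.append(im)
cv2.imwrite("pics/sp.png",np.hstack(out))
E
```

```text
(no output)
```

View pics/sp.png

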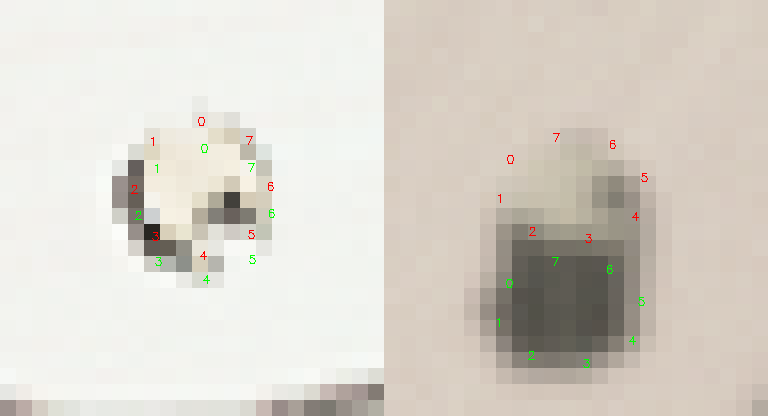

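Both views put the keyway near marker 5, roughly 220° in world yaw. Re-measuring the laps before picking.

```bash
cat > laps.py <<'E'
from h import *
np.set_printoptions(precision=4,suppress=True)
def rects(c,box,z,amin=40):
    m=yellow(c,box); n,l,st,ce=cv2.connectedComponentsWithStats(m); o=[]
    for i in range(1,n):
        if st[i,4]<amin: continue
        k,_=cv2.findContours((l==i).astype(np.uint8),0,2);k=max(k,key=cv2.contourArea)
        r=cv2.minAreaRect(k);b=cv2.boxPoints(r);W=np.array([ray(c,*p,z) for p in b]);e=W[1]-W[0];f=W[2]-W[1]
        o.append((ray(c,*r[0],z)[:2],np.linalg.norm(e)*1e3,np.linalg.norm(f)*1e3,np.degrees(np.arctan2(e[1],e[0]))%90,np.degrees(np.arctan2(f[1],f[0]))%90,st[i]))
    return o
if __name__=="__main__":
    t=snap("top")
    for r in rects(t,(340,190,560,400),.030): print("top",*r)
    s=snap("side"); crop(s,330,140,410,215,9,"pics/ls.png"); crop(t,350,225,450,275,7,"pics/lt.png")
E
python3 laps.py
```

```text
top [ 0.4596 -0.3672] 36.87555172587291 36.16730147654135 71.30700044887288 73.34757642975518 [423 236  18  19 158]
top [ 0.4427 -0.2294] 36.16062229187518 35.51562048651197 83.03313063499179 84.61416743837007 [366 245  16  17 156]
```

View pics/ls.png

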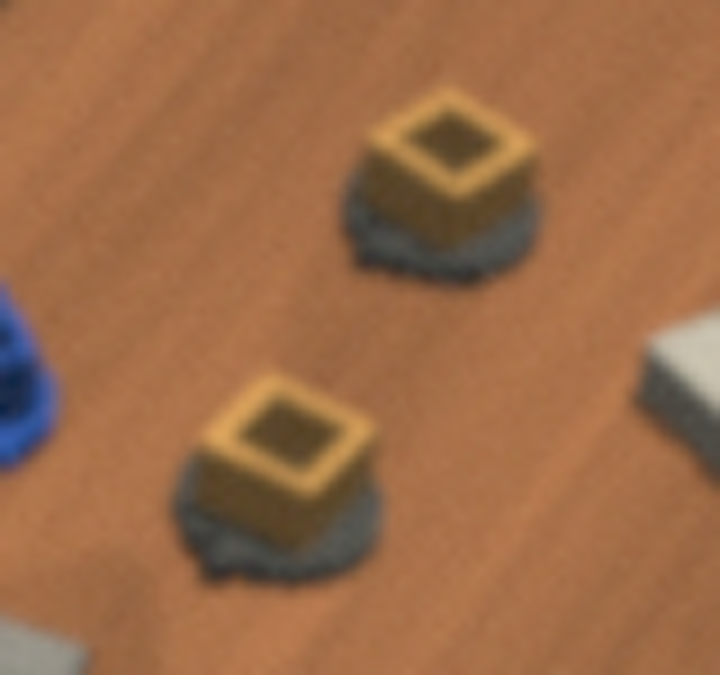

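View pics/lt.png

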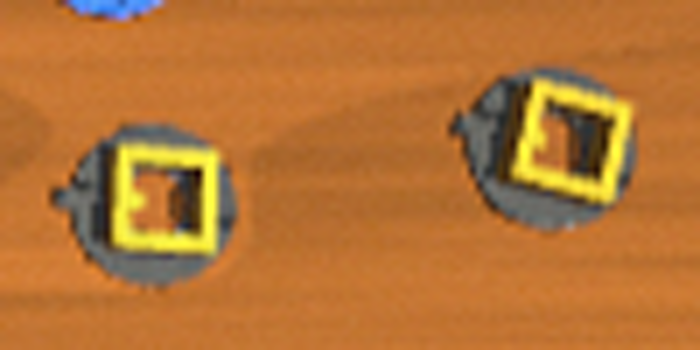

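```bash
python3 - <<'E'
from h import *
s=snap("side")
T=lambda U:(np.array(U)+.5)/9-.5+np.array((330,140))
for U in((290,435),(455,143)): print(ray(s,*T(U),.03))
for q in(((203,438),(272,378)),((378,432),(308,492)),((370,138),(452,90)),((538,148),(458,195))):
    a,b=[ray(s,*T(u),.03) for u in q]; d=b-a; print(np.linalg.norm(d),np.degrees(np.arctan2(d[1],d[0])))
E
```

```text
[ 0.44002873 -0.22916928  0.03      ]
[ 0.45669375 -0.36638099  0.03      ]
0.0319023691625896 -97.77831323061066
0.03170537877718484 81.05555689870923
0.034373980071250865 -106.66897064434532
0.03312745435216616 72.7637600354012
```

Emit:
{"fn": "arm_command", "kwargs": {
  "motion": [
    [60,[-5,-34,0],[0,0,-0.03]],
    [60,[-5,-34,0],[0,0,-0.03]],
    [60,[-5,-34,0],[0,0,-0.03]],
    [60,[-5,-34,0],[0,0,-0.03]],
    [60,[-5,-34,0],[0,0,-0.03]]
  ]
}}

```text
clock: 11.6
tool_pos: [0.4815, -0.0779, 0.2071]
orientation: [0.999, 0.032, 0.008, -0.004]
ft_force: [0.4, 0.1, 0.1]
finger_gap: 0.06
```

Emit:
{"fn": "arm_command", "kwargs": {
  "motion": [
    [60,[-6,-34,-10],[0,0,-0.03]],
    [60,[-6,-34,-10],[0,0,-0.03]],
    [60,[-6,-34,-10],[0,0,-0.03]],
    [60,[-3,-20,-10],[0,0,-0.03]],
    [60,[0,0,0],[0,0,0]]
  ]
}}

```text
clock: 12.02
tool_pos: [0.4629, -0.2044, 0.1662]
orientation: [1.0, -0.027, 0.01, -0.002]
ft_force: [-1.0, -0.1, -0.5]
finger_gap: 0.0601
```

```bash
python3 need.py .4427 -.2294 .10 84
```

```text
t 12.02 pos [ 0.4629 -0.2044  0.1662] need mm [-20.2 -25.  -66.2] rot [-0.003  0.02  -0.051] |d| 74.0 deg 3.1 j6 1.04 F [-1.  -0.1 -0.5] gap 60.1
```

Emit:
{"fn": "arm_command", "kwargs": {
  "motion": [
    [55,[-10,-12,0],[-0.003,0.02,-0.06]],
    [55,[-11,-13,0],[0,0,0]],
    [55,[0,0,-25],[0,0,0]],
    [55,[0,0,-25],[0,0,0]],
    [55,[0,0,0],[0,0,0]]
  ]
}}

```text
clock: 12.43
tool_pos: [0.4463, -0.225, 0.1159]
orientation: [0.999, -0.053, 0.001, -0.0]
ft_force: [-0.7, 0.8, 0.2]
finger_gap: 0.0549
```

```bash
python3 need.py .4415 -.2293 .05 83.3
```

```text
t 12.43 pos [ 0.4463 -0.225   0.1159] need mm [ -4.8  -4.3 -65.9] rot [-0.     0.002 -0.011] |d| 66.0 deg 0.6 j6 1.05 F [-0.7  0.8  0.2] gap 54.9
```

Emit:
{"fn": "arm_command", "kwargs": {
  "motion": [
    [55,[-5,-4,0],[0,0.002,-0.011]],
    [55,[0,0,-20],[0,0,0]],
    [55,[0,0,-20],[0,0,0]],
    [55,[0,0,-20],[0,0,0]],
    [55,[0,0,0],[0,0,0]]
  ]
}}

```text
clock: 12.85
tool_pos: [0.4464, -0.2261, 0.0602]
orientation: [0.999, -0.054, 0.003, 0.002]
ft_force: [-1.1, 0.6, -0.1]
finger_gap: 0.0554
```

```bash
python3 need.py .4415 -.2293 .010 83.3;  python3 - <<'E'
from h import *
c=snap("side"); crop(c,300,110,430,220,6,f"pics/o_side.png")
E
```

```text
t 12.85 pos [ 0.4464 -0.2261  0.0602] need mm [ -4.9  -3.2 -50.2] rot [ 0.004  0.006 -0.008] |d| 51.0 deg 0.6 j6 1.06 F [-1.1  0.6 -0.1] gap 55.4
```

View pics/o_side.png

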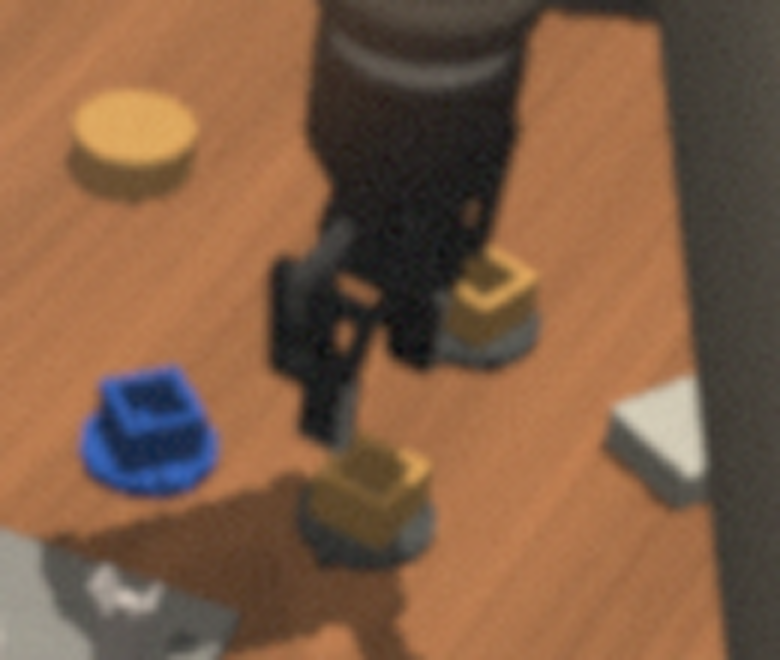

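Emit:
{"fn": "arm_command", "kwargs": {
  "motion": [
    [55,[-6,-3,-10],[0.004,0.007,-0.008]],
    [55,[-1,0,-10],[0,0,0]],
    [55,[-1,0,-10],[0,0,0]],
    [55,[0,0,-2],[0,0,0]],
    [55,[0,0,0],[0,0,0]]
  ]
}}

```text
clock: 13.32
tool_pos: [0.4422, -0.2315, 0.0335]
orientation: [0.998, -0.058, 0.004, 0.003]
ft_force: [-0.0, 0.2, -0.4]
finger_gap: 0.0552
```

```bash
python3 need.py .4415 -.2293 .010 83.3
```

```text
t 13.32 pos [ 0.4422 -0.2315  0.0335] need mm [ -0.7   2.2 -23.5] rot [ 0.007  0.008 -0.002] |d| 24.0 deg 0.6 j6 1.05 F [-0.   0.2 -0.4] gap 55.2
```

Emit:
{"fn": "arm_command", "kwargs": {
  "motion": [
    [55,[-1,2,-8],[0.007,0.008,-0.002]],
    [55,[-0.5,0,-8],[0,0,0]],
    [55,[-0.5,0,-6],[0,0,0]],
    [55,[0,0,0],[0,0,0]],
    [55,[0,0,0],[0,0,0]]
  ]
}}

```text
clock: 13.73
tool_pos: [0.4408, -0.23, 0.0105]
orientation: [0.998, -0.059, 0.001, 0.0]
ft_force: [-0.0, -0.7, 0.6]
finger_gap: 0.0553
```

```bash
python3 need.py .4415 -.2293 .010 83.3
```

```text
t 13.73 pos [ 0.4408 -0.23    0.0105] need mm [ 0.7  0.7 -0.5] rot [0.    0.001 0.001] |d| 1.0 deg 0.1 j6 1.05 F [-0.  -0.7  0.6] gap 55.3
```

Emit:
{"fn": "arm_command", "kwargs": {
  "motion": [
    [0,[0.5,0,0],[0,0,0]],
    [0,[0,0,0],[0,0,0]],
    [0,[0,0,0],[0,0,0]],
    [0,[0,0,0],[0,0,0]],
    [0,[0,0,0],[0,0,0]]
  ],
  "grip_force": 70
}}

```text
clock: 14.15
tool_pos: [0.4417, -0.2301, 0.0112]
orientation: [0.998, -0.059, 0.001, 0.0]
ft_force: [-1.0, 0.3, -2.0]
finger_gap: 0.0325
```

```bash
python3 need.py .4415 -.2293 .010 83.3
```

```text
t 14.15 pos [ 0.4417 -0.2301  0.0112] need mm [-0.2  0.8 -1.2] rot [0.001 0.002 0.001] |d| 1.0 deg 0.1 j6 1.05 F [-1.   0.3 -2. ] gap 32.5
```

Emit:
{"fn": "arm_command", "kwargs": {
  "motion": [
    [0,[0,0,10],[0,0,0]],
    [0,[0,0,20],[0,0,0]],
    [0,[0,0,25],[0,0,0]],
    [0,[0,0,25],[0,0,0]],
    [0,[0,0,15],[0,0,0]]
  ]
}}

```text
clock: 14.57
tool_pos: [0.4383, -0.2277, 0.108]
orientation: [0.998, -0.059, -0.003, -0.003]
ft_force: [1.3, -1.2, -2.8]
finger_gap: 0.0326
```

Emit:
{"fn": "arm_command", "kwargs": {
  "motion": [
    [0,[4.5,10,0],[0,0,0.118]],
    [0,[4.5,10,0],[0,0,0.118]],
    [0,[4.5,10,0],[0,0,0.118]],
    [0,[4.5,10,0],[0,0,0.118]],
    [0,[4.5,10,0],[0,0,0.118]]
  ]
}}

```text
clock: 14.98
tool_pos: [0.463, -0.1792, 0.1171]
orientation: [0.97, 0.243, 0.001, 0.002]
ft_force: [-0.6, -0.1, -1.8]
finger_gap: 0.0328
```

Emit:
{"fn": "arm_command", "kwargs": {
  "motion": [
    [0,[4.5,10,0],[0,0,0.118]],
    [0,[4.5,10,0],[0,0,0.118]],
    [0,[4.5,10,0],[0,0,0.118]],
    [0,[4.5,10,0],[0,0,0.118]],
    [0,[4.5,10,0],[0,0,0.118]]
  ]
}}

```text
clock: 15.4
tool_pos: [0.4858, -0.1263, 0.1208]
orientation: [0.849, 0.528, 0.002, 0.002]
ft_force: [-0.0, -0.3, -0.7]
finger_gap: 0.0325
```

Emit:
{"fn": "arm_command", "kwargs": {
  "motion": [
    [0,[4.5,10,0],[0,0,0.118]],
    [0,[4.5,10,0],[0,0,0.118]],
    [0,[4.5,10,0],[0,0,0.118]],
    [0,[4.5,10,0],[0,0,0.118]],
    [0,[4.5,10,0],[0,0,0.118]]
  ]
}}

```text
clock: 15.82
tool_pos: [0.5085, -0.0732, 0.1243]
orientation: [0.648, 0.762, 0.003, 0.001]
ft_force: [-0.0, 0.4, -1.1]
finger_gap: 0.032
```

```bash
python3 need.py .5322 -.0230 .10 40
```

```text
t 15.82 pos [ 0.5085 -0.0732  0.1243] need mm [ 23.7  50.2 -24.3] rot [-0.005  0.005  0.536] |d| 61.0 deg 30.7 j6 -0.46 F [-0.   0.4 -1.1] gap 32.0
```

Emit:
{"fn": "arm_command", "kwargs": {
  "motion": [
    [0,[5.5,11,-3],[0,0,0.118]],
    [0,[5.5,11,-3],[0,0,0.118]],
    [0,[5.5,11,-3],[0,0,0.118]],
    [0,[4,9,-3],[0,0,0.118]],
    [0,[0,0,0],[0,0,0]]
  ]
}}

```text
clock: 16.23
tool_pos: [0.5297, -0.0273, 0.1154]
orientation: [0.438, 0.899, 0.004, 0.001]
ft_force: [-0.1, 0.0, -1.3]
finger_gap: 0.0325
```

```bash
python3 need.py .5322 -.0230 .09 40;python3 - <<'E'
from h import *
c=snap("side"); crop(c,230,150,330,250,7,f"pics/p_side.png")
c=snap("top"); crop(c,240,180,340,270,7,f"pics/p_top.png")
E
```

```text
t 16.23 pos [ 0.5297 -0.0273  0.1154] need mm [  2.5   4.3 -25.4] rot [-0.006  0.005  0.034] |d| 26.0 deg 2.0 j6 -0.87 F [-0.1  0.  -1.3] gap 32.5
```

View pics/p_side.png

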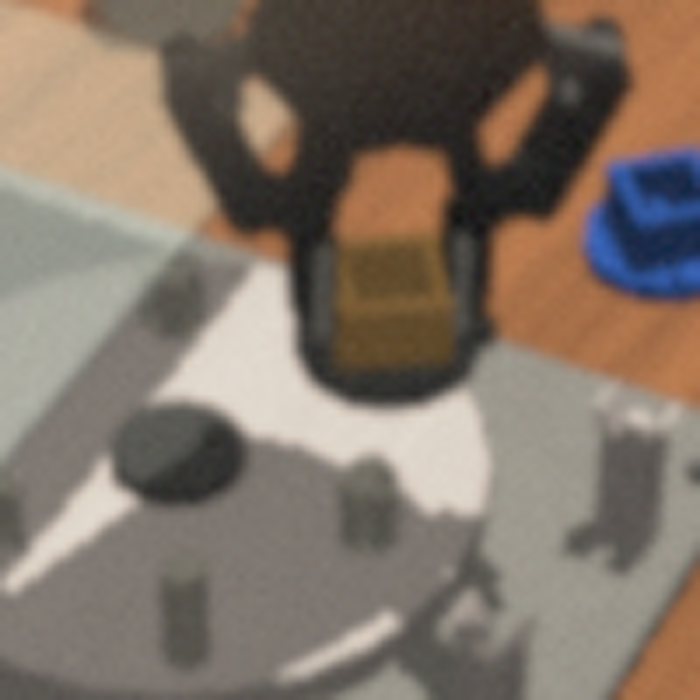

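View pics/p_top.png

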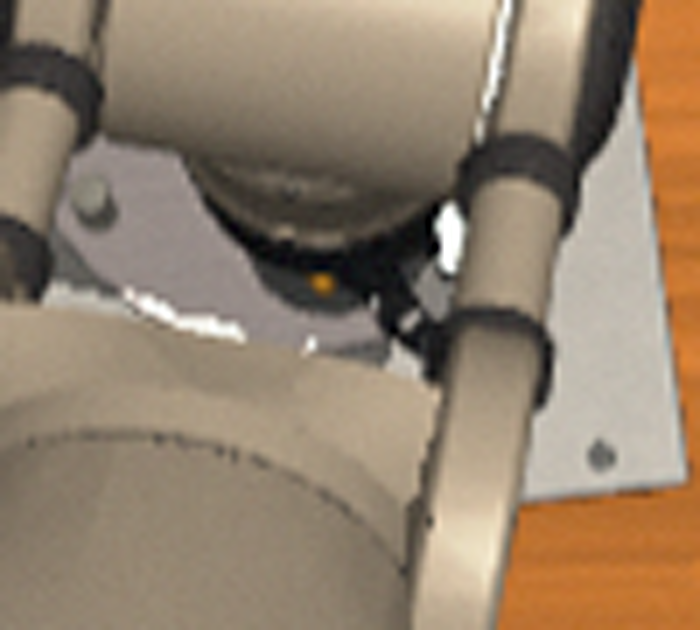

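```bash
python3 - <<'E'
from h import *
s=snap("side")
T=lambda U:(np.array(U)+.5)/7-.5+np.array((230,150))
print(ray(s,*T((391,272)),.134))
print("sp",ray(s,*T((368,468)),.052))
E
```

```text
[ 0.52855335 -0.02838426  0.134     ]
sp [ 0.53388829 -0.02592041  0.052     ]
```

Emit:
{"fn": "arm_command", "kwargs": {
  "motion": [
    [0,[2.5,4.3,0],[-0.006,0.005,0.034]],
    [0,[0,0,0],[0,0,0]],
    [0,[0,0,-6],[0,0,0]],
    [0,[0,0,-6],[0,0,0]],
    [0,[0,0,0],[0,0,0]]
  ]
}}

```text
clock: 16.8
tool_pos: [0.5319, -0.0265, 0.104]
orientation: [0.43, 0.903, -0.001, 0.001]
ft_force: [-0.4, 0.3, -1.6]
finger_gap: 0.0322
```

```bash
python3 need.py .5322 -.0230 .070 40
```

```text
t 16.8 pos [ 0.5319 -0.0265  0.104 ] need mm [  0.3   3.5 -34. ] rot [0.002 0.002 0.015] |d| 34.0 deg 0.9 j6 -0.87 F [-0.4  0.3 -1.6] gap 32.2
```

Emit:
{"fn": "arm_command", "kwargs": {
  "motion": [
    [0,[0.5,4,0],[0.002,0.002,0.015]],
    [0,[0,0,-8],[0,0,0]],
    [0,[0,0,-10],[0,0,0]],
    [0,[0,0,-10],[0,0,0]],
    [0,[0,0,0],[0,0,0]]
  ]
}}

```text
clock: 17.22
tool_pos: [0.5318, -0.0224, 0.0726]
orientation: [0.423, 0.906, -0.0, -0.001]
ft_force: [-0.8, -0.3, -2.3]
finger_gap: 0.0328
```

```bash
python3 need.py .5325 -.0227 .060 40
```

```text
t 17.22 pos [ 0.5318 -0.0224  0.0726] need mm [  0.7  -0.3 -12.6] rot [-0.    -0.001  0.   ] |d| 13.0 deg 0.1 j6 -0.88 F [-0.8 -0.3 -2.3] gap 32.8
```

Emit:
{"fn": "arm_command", "kwargs": {
  "motion": [
    [0,[0.5,0,-4],[0,0,0]],
    [0,[0,0,-4],[0,0,0]],
    [0,[0,0,-4],[0,0,0]],
    [0,[0,0,-2],[0,0,0]],
    [0,[0,0,0],[0,0,0]]
  ]
}}

```text
clock: 17.63
tool_pos: [0.5321, -0.0223, 0.0563]
orientation: [0.423, 0.906, -0.0, -0.001]
ft_force: [0.4, 0.2, -1.5]
finger_gap: 0.0325
```

```bash
python3 need.py .5325 -.0227 .060 40
```

```text
t 17.63 pos [ 0.5321 -0.0223  0.0563] need mm [ 0.4 -0.4  3.7] rot [-0.001 -0.003  0.   ] |d| 4.0 deg 0.2 j6 -0.88 F [ 0.4  0.2 -1.5] gap 32.5
```

Emit:
{"fn": "arm_command", "kwargs": {
  "motion": [
    [0,[0,0,-2],[0,0,0]],
    [0,[0,0,-2],[0,0,0]],
    [0,[0,0,-2],[0,0,0]],
    [0,[0,0,-1],[0,0,0]],
    [0,[0,0,0],[0,0,0]]
  ]
}}

```text
clock: 18.05
tool_pos: [0.5327, -0.0224, 0.0493]
orientation: [0.423, 0.906, -0.0, -0.001]
ft_force: [-0.4, -0.9, -1.3]
finger_gap: 0.0324
```

```bash
python3 need.py .5325 -.0227 .060 40
```

```text
t 18.05 pos [ 0.5327 -0.0224  0.0493] need mm [-0.2 -0.3 10.7] rot [-0.    -0.001  0.   ] |d| 11.0 deg 0.1 j6 -0.88 F [-0.4 -0.9 -1.3] gap 32.4
```

The underside is at 38 mm, below the 44 mm rest height, with no contact force, so the tab is in the keyway.

Emit:
{"fn": "arm_command", "kwargs": {
  "motion": [
    [0,[0,0,-3],[0,0,0]],
    [0,[0,0,-3],[0,0,0]],
    [0,[0,0,-3],[0,0,0]],
    [0,[0,0,-1.5],[0,0,0]],
    [0,[0,0,-0.5],[0,0,0]]
  ]
}}

```text
clock: 18.47
tool_pos: [0.5331, -0.0226, 0.0387]
orientation: [0.423, 0.906, 0.0, 0.0]
ft_force: [-4.1, 0.2, 13.0]
finger_gap: 0.0325
```

```bash
python3 need.py .5325 -.0227 .0392 40;python3 - <<'E'
from h import *
c=snap("side"); crop(c,230,150,330,250,7,f"pics/q_side.png")
E
```

```text
t 18.47 pos [ 0.5331 -0.0226  0.0387] need mm [-0.6 -0.1  0.5] rot [0. 0. 0.] |d| 1.0 deg 0.0 j6 -0.88 F [-4.1  0.2 13. ] gap 32.5
```

View pics/q_side.png

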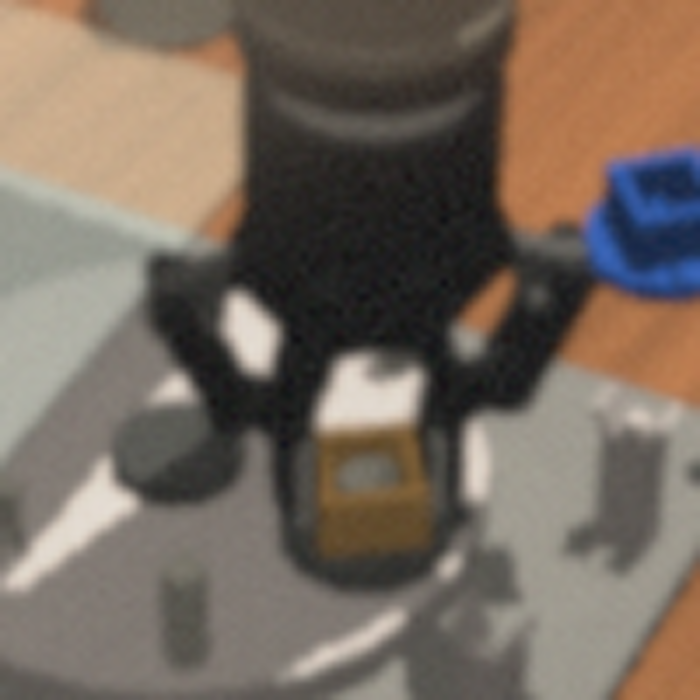

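The lap sits flat: the hub is low on the spindle and contact force began at the expected height. Releasing and going to pin L.

Emit:
{"fn": "arm_command", "kwargs": {
  "motion": [
    [50,[0,0,0],[0,0,0]],
    [50,[0,0,0],[0,0,0]],
    [50,[0,0,2],[0,0,0]],
    [50,[0,0,15],[0,0,0]],
    [50,[0,0,25],[0,0,0]]
  ]
}}

```text
clock: 18.93
tool_pos: [0.5306, -0.0222, 0.0778]
orientation: [0.423, 0.906, -0.001, -0.004]
ft_force: [-0.0, -0.5, 0.6]
finger_gap: 0.0501
```

Emit:
{"fn": "arm_command", "kwargs": {
  "motion": [
    [50,[0,0,25],[0,0,0]],
    [50,[2,14,15],[0,0,0.11]],
    [50,[3,15,0],[0,0,0.11]],
    [50,[3,15,0],[0,0,0.11]],
    [50,[3,15,0],[0,0,0.11]]
  ]
}}

```text
clock: 19.35
tool_pos: [0.5446, 0.0356, 0.1256]
orientation: [0.21, 0.978, -0.001, 0.001]
ft_force: [-0.2, -0.8, 0.3]
finger_gap: 0.05
```

Emit:
{"fn": "arm_command", "kwargs": {
  "motion": [
    [34,[3,10,0],[0,0,0.11]],
    [34,[0,4,0],[0,0,0.11]],
    [34,[0,0,0],[0,0,0.11]],
    [34,[0,0,0],[0,0,0.11]],
    [34,[0,0,0],[0,0,0.05]]
  ]
}}

```text
clock: 19.77
tool_pos: [0.5487, 0.0541, 0.1267]
orientation: [-0.05, 0.999, 0.0, 0.003]
ft_force: [-0.4, 0.3, 0.5]
finger_gap: 0.0342
```

```bash
python3 need.py .5500 .0527 .100 96;python3 - <<'E'
from h import *
c=snap("side"); crop(c,180,140,330,270,5,f"pics/r_side.png")
E
```

```text
t 19.77 pos [0.5487 0.0541 0.1267] need mm [  1.3  -1.4 -26.7] rot [-0.001  0.006  0.004] |d| 27.0 deg 0.4 j6 -1.71 F [-0.4  0.3  0.5] gap 34.2
```

View pics/r_side.png

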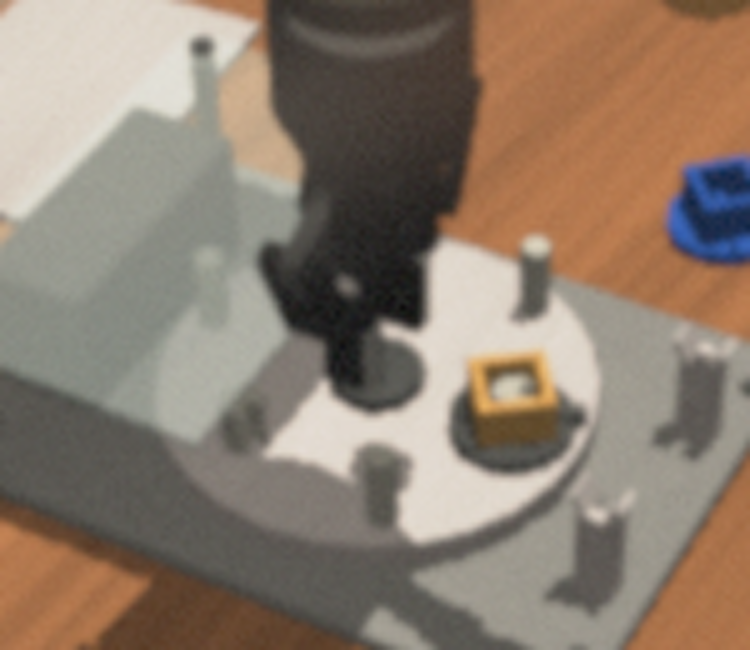

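Emit:
{"fn": "arm_command", "kwargs": {
  "motion": [
    [34,[1.3,-1.4,-5],[0,0.006,0.004]],
    [34,[0,0,-20],[0,0,0]],
    [34,[0,0,-20],[0,0,0]],
    [34,[0,0,-8],[0,0,0]],
    [34,[0,0,0],[0,0,0]]
  ]
}}

```text
clock: 20.23
tool_pos: [0.5514, 0.052, 0.0723]
orientation: [-0.049, 0.999, 0.0, 0.001]
ft_force: [-1.2, -0.4, 1.0]
finger_gap: 0.034
```

```bash
python3 need.py .5500 .0527 .048 96
```

```text
t 20.23 pos [0.5514 0.052  0.0723] need mm [ -1.4   0.7 -24.3] rot [-0.     0.003  0.007] |d| 24.0 deg 0.4 j6 -1.71 F [-1.2 -0.4  1. ] gap 34.0
```

Emit:
{"fn": "arm_command", "kwargs": {
  "motion": [
    [34,[-1.5,0.7,-12],[0,0.003,0.007]],
    [34,[0,0,-12],[0,0,0]],
    [24,[0,0,0],[0,0,0]],
    [24,[0,0,0],[0,0,0]],
    [24,[0,0,0],[0,0,0]]
  ]
}}

```text
clock: 20.65
tool_pos: [0.5513, 0.0522, 0.0497]
orientation: [-0.05, 0.999, 0.0, 0.0]
ft_force: [0.2, 0.4, -0.9]
finger_gap: 0.0243
```

```bash
python3 need.py .5500 .0527 .048 96; python3 - <<'E'
import numpy as np
c=np.array([.5998,-.0160])*1000
p=None
for a in range(126,256,10):
    q=c+85*np.array([np.cos(np.radians(a)),np.sin(np.radians(a))])
    print(a,q.round(1),None if p is None else (q-p).round(1)); p=q
E
```

```text
t 20.65 pos [0.5513 0.0522 0.0497] need mm [-1.3  0.5 -1.7] rot [-0.     0.001  0.004] |d| 2.0 deg 0.3 j6 -1.72 F [ 0.2  0.4 -0.9] gap 24.3
126 [549.8  52.8] None
136 [538.7  43. ] [-11.2  -9.7]
146 [529.3  31.5] [ -9.3 -11.5]
156 [522.1  18.6] [ -7.2 -13. ]
166 [517.3   4.6] [ -4.8 -14. ]
176 [515.  -10.1] [ -2.3 -14.6]
186 [515.3 -24.9] [  0.3 -14.8]
196 [518.1 -39.4] [  2.8 -14.5]
206 [523.4 -53.3] [  5.3 -13.8]
216 [531. -66.] [  7.6 -12.7]
226 [540.8 -77.1] [  9.7 -11.2]
236 [552.3 -86.5] [11.5 -9.3]
246 [565.2 -93.7] [13.  -7.2]
```

Emit:
{"fn": "arm_command", "kwargs": {
  "motion": [
    [24,[-11,-10,0],[0,0,0]],
    [24,[-9,-12,0],[0,0,0]],
    [24,[-7,-13,0],[0,0,0]],
    [24,[-5,-14,0],[0,0,0]],
    [24,[0,0,0],[0,0,0]]
  ]
}}

```text
clock: 21.07
tool_pos: [0.5136, 0.0103, 0.0511]
orientation: [-0.05, 0.999, 0.006, -0.004]
ft_force: [0.4, -0.7, 0.8]
finger_gap: 0.0245
```

```bash
python3 need.py .5173 .0046 .048 96; python3 - <<'E'
from h import *
c=snap("side"); crop(c,180,140,330,270,5,f"pics/s_side.png")
E
```

```text
t 21.07 pos [0.5136 0.0103 0.0511] need mm [ 3.7 -5.7 -3.1] rot [-0.012 -0.008  0.005] |d| 7.0 deg 0.9 j6 -1.82 F [ 0.4 -0.7  0.8] gap 24.5
```

View pics/s_side.png

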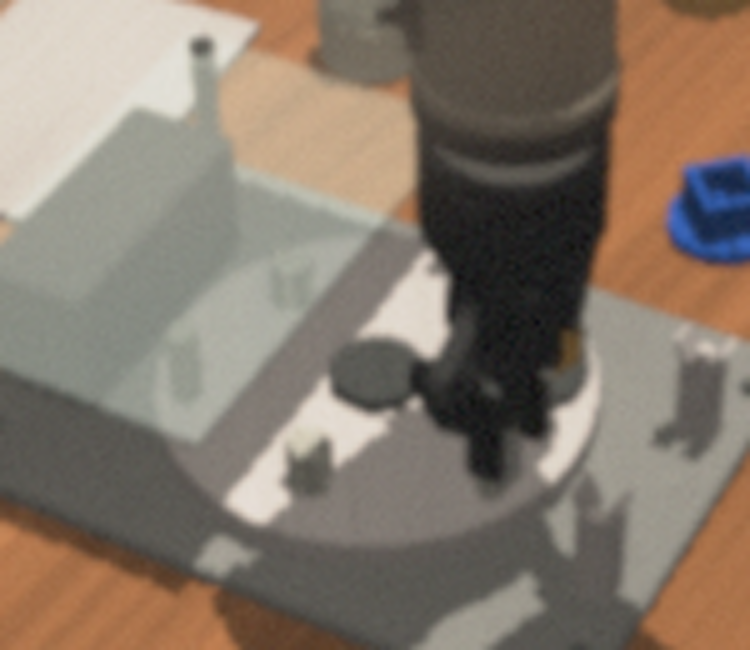

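Emit:
{"fn": "arm_command", "kwargs": {
  "motion": [
    [24,[2,-14,-1],[-0.012,-0.008,0.005]],
    [24,[0,-15,0],[0,0,0]],
    [24,[1,-15,0],[0,0,0]],
    [24,[3,-14,0],[0,0,0]],
    [24,[0,0,0],[0,0,0]]
  ]
}}

```text
clock: 21.53
tool_pos: [0.5169, -0.0409, 0.052]
orientation: [-0.054, 0.999, 0.004, -0.004]
ft_force: [1.1, 0.1, 1.2]
finger_gap: 0.024
```

```bash
python3 need.py .5181 -.0394 .048 96; python3 - <<'E'
from h import *
c=snap("side"); crop(c,180,140,330,270,5,f"pics/t_side.png")
E
```

```text
t 21.53 pos [ 0.5169 -0.0409  0.052 ] need mm [ 1.2  1.5 -4. ] rot [-0.007 -0.009 -0.002] |d| 4.0 deg 0.7 j6 -1.91 F [1.1 0.1 1.2] gap 24.0
```

View pics/t_side.png

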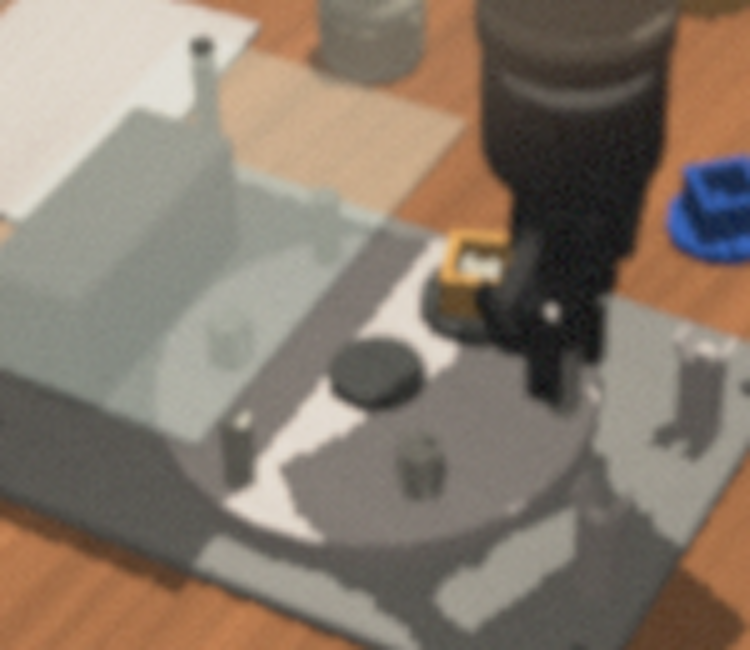

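Emit:
{"fn": "arm_command", "kwargs": {
  "motion": [
    [24,[6,-12,-1],[-0.007,-0.009,0]],
    [24,[8,-13,0],[0,0,0]],
    [24,[10,-11,0],[0,0,0]],
    [24,[11,-9,0],[0,0,0]],
    [24,[6,-4,0],[0,0,0]]
  ]
}}

```text
clock: 22.0
tool_pos: [0.5631, -0.0905, 0.0537]
orientation: [-0.055, 0.998, -0.002, 0.005]
ft_force: [-0.4, -0.2, 0.2]
finger_gap: 0.0237
```

```bash
python3 need.py .5652 -.0937 .048 96; python3 - <<'E'
from h import *
c=snap("side"); crop(c,180,140,330,270,5,f"pics/u_side.png")
E
```

```text
t 22.0 pos [ 0.5631 -0.0905  0.0537] need mm [ 2.1 -3.2 -5.7] rot [ 0.004  0.009 -0.005] |d| 7.0 deg 0.7 j6 -1.97 F [-0.4 -0.2  0.2] gap 23.7
```

View pics/u_side.png

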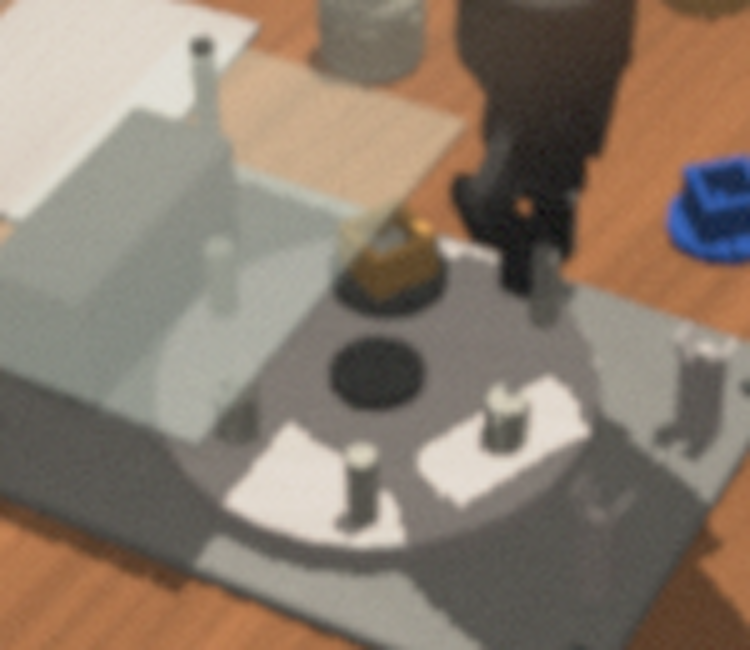

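Emit:
{"fn": "arm_command", "kwargs": {
  "motion": [
    [24,[2,-3,0],[0.004,0.009,0]],
    [34,[0,0,0],[0,0,0]],
    [34,[0,0,0],[0,0,0]],
    [34,[0,0,15],[0,0,0]],
    [34,[0,0,30],[0,0,0]]
  ]
}}

```text
clock: 22.47
tool_pos: [0.5619, -0.0914, 0.0939]
orientation: [-0.055, 0.998, 0.002, -0.005]
ft_force: [0.5, -0.7, 0.3]
finger_gap: 0.0342
```

Emit:
{"fn": "arm_command", "kwargs": {
  "motion": [
    [55,[0,0,30],[0,0,0]],
    [55,[0,0,20],[0,0,0]],
    [55,[-12,-32,0],[0,0,-0.05]],
    [55,[-12,-32,0],[0,0,-0.05]],
    [55,[-12,-32,0],[0,0,-0.05]]
  ]
}}

```text
clock: 22.88
tool_pos: [0.5272, -0.1815, 0.1524]
orientation: [0.016, 1.0, 0.002, -0.001]
ft_force: [0.2, -0.3, -0.2]
finger_gap: 0.055
```

Emit:
{"fn": "arm_command", "kwargs": {
  "motion": [
    [55,[-12,-32,0],[0,0,-0.05]],
    [55,[-12,-32,0],[0,0,-0.05]],
    [55,[-12,-32,0],[0,0,-0.05]],
    [55,[-12,-32,0],[0,0,-0.05]],
    [55,[0,0,0],[0,0,0]]
  ]
}}

```text
clock: 23.3
tool_pos: [0.4735, -0.3162, 0.1535]
orientation: [0.122, 0.993, 0.001, -0.001]
ft_force: [0.4, -0.1, 0.6]
finger_gap: 0.0548
```

```bash
python3 need.py .4582 -.3668 .10 73; cat > spl.py <<'E'
from h import *
C=np.array([.5322,-.0230]);out=[]
for n in("top","side"):
    c=snap(n); s=16
    crop(c,0,0,560,420,1.4,f"pics/v_{n}.png")
    p=proj(c,[*C,.052]); x0,y0=int(p[0])-11,int(p[1])-11
    im=cv2.cvtColor(c["frame"],cv2.COLOR_RGB2BGR)[y0:y0+26,x0:x0+24]
    im=cv2.resize(im,None,fx=s,fy=s,interpolation=cv2.INTER_NEAREST)
    for a in range(0,360,45):
        for z,col in((.052,(0,0,255)),(.028,(0,255,0))):
            X=[C[0]+.010*np.cos(np.radians(a)),C[1]+.010*np.sin(np.radians(a)),z]
            q=(proj(c,X)-[x0,y0]+.5)*s-.5
            cv2.putText(im,str(a//45),tuple(int(v) for v in q),0,.4,col,1)
    out.append(im)
cv2.imwrite("pics/sp2.png",np.hstack(out))
E
python3 spl.py
```

```text
t 23.3 pos [ 0.4735 -0.3162  0.1535] need mm [-15.3 -50.6 -53.5] rot [-0.002 -0.001 -0.053] |d| 75.0 deg 3.0 j6 -2.05 F [ 0.4 -0.1  0.6] gap 54.8
```

View pics/sp2.png

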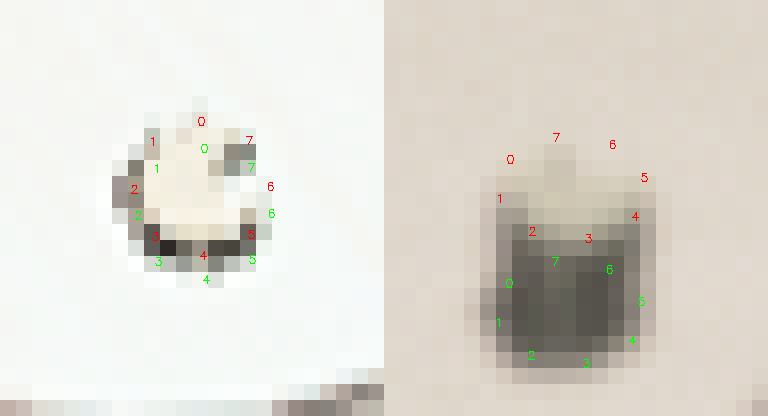

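View pics/v_top.png

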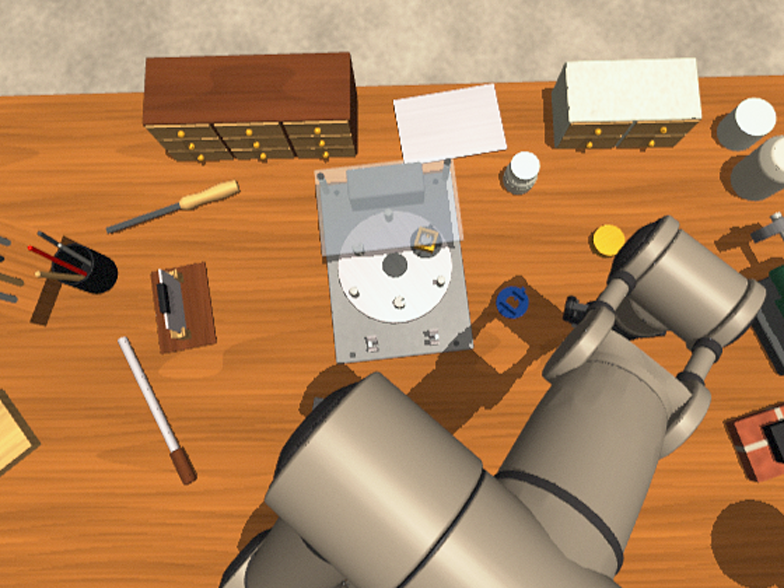

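The fitted lap is now under the hood at (425,240), and the new front spindle's keyway points about 270–275°. Checking lap 2 in the side view.

```bash
python3 - <<'E'
from h import *
c=snap("side"); crop(c,330,120,420,210,8,f"pics/w_side.png")
E
```

```text
(no output)
```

View pics/w_side.png

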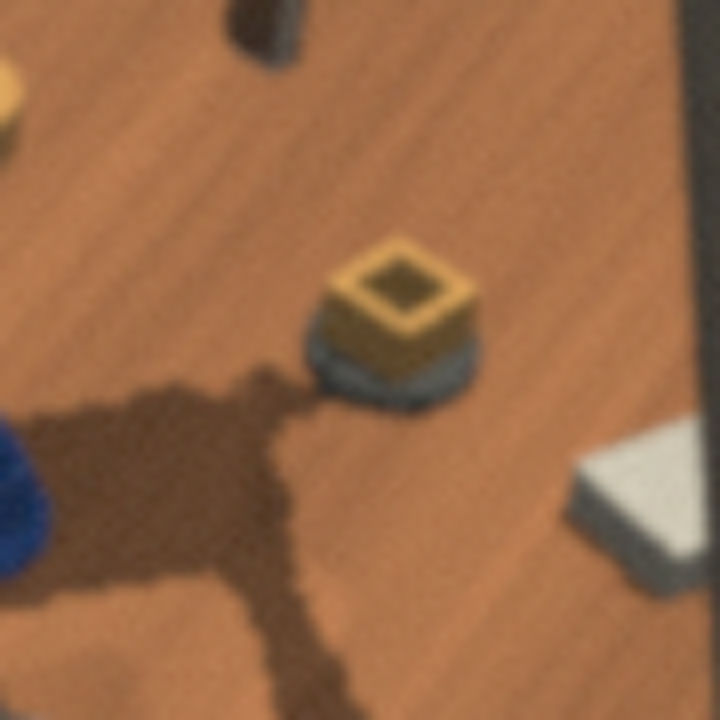

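Lap 2 is where it was, with its hub-top centre at about (380,155). Approaching it.

Emit:
{"fn": "arm_command", "kwargs": {
  "motion": [
    [55,[-8,-25,0],[-0.002,0,-0.053]],
    [55,[-8,-25,0],[0,0,0]],
    [55,[0,0,0],[0,0,0]],
    [55,[0,0,-20],[0,0,0]],
    [55,[0,0,-20],[0,0,0]]
  ]
}}

```text
clock: 23.87
tool_pos: [0.4644, -0.3555, 0.1167]
orientation: [0.139, 0.99, 0.0, 0.002]
ft_force: [-0.2, -1.0, -0.7]
finger_gap: 0.055
```

```bash
python3 need.py .4582 -.3668 .05 73
```

```text
t 23.87 pos [ 0.4644 -0.3555  0.1167] need mm [ -6.2 -11.3 -66.7] rot [ 0.     0.005 -0.017] |d| 68.0 deg 1.0 j6 -2.08 F [-0.2 -1.  -0.7] gap 55.0
```

Emit:
{"fn": "arm_command", "kwargs": {
  "motion": [
    [55,[-6,-11,0],[0,0.005,-0.017]],
    [55,[0,0,-15],[0,0,0]],
    [55,[0,0,-20],[0,0,0]],
    [55,[0,0,-15],[0,0,0]],
    [55,[0,0,0],[0,0,0]]
  ]
}}

```text
clock: 24.28
tool_pos: [0.4601, -0.3605, 0.065]
orientation: [0.144, 0.99, 0.002, -0.002]
ft_force: [-0.6, 0.8, 0.1]
finger_gap: 0.0553
```

```bash
python3 need.py .4582 -.3668 .04 73
```

```text
t 24.28 pos [ 0.4601 -0.3605  0.065 ] need mm [ -1.9  -6.3 -25. ] rot [-0.004 -0.004 -0.007] |d| 26.0 deg 0.5 j6 -2.08 F [-0.6  0.8  0.1] gap 55.3
```

Emit:
{"fn": "arm_command", "kwargs": {
  "motion": [
    [55,[-2,-7,0],[-0.004,-0.004,-0.007]],
    [55,[0,0,-8],[0,0,0]],
    [55,[0,0,-12],[0,0,0]],
    [55,[0,0,-10],[0,0,0]],
    [55,[0,0,0],[0,0,0]]
  ]
}}

```text
clock: 24.7
tool_pos: [0.4604, -0.3686, 0.0371]
orientation: [0.147, 0.989, -0.002, 0.003]
ft_force: [-1.3, 1.1, -0.7]
finger_gap: 0.0547
```

```bash
python3 need.py .4582 -.3668 .011 73; python3 - <<'E'
from h import *
c=snap("side"); crop(c,330,100,420,190,8,f"pics/x_side.png")
E
```

```text
t 24.7 pos [ 0.4604 -0.3686  0.0371] need mm [ -2.2   1.8 -26.1] rot [ 0.005  0.004 -0.002] |d| 26.0 deg 0.4 j6 -2.08 F [-1.3  1.1 -0.7] gap 54.7
```

View pics/x_side.png

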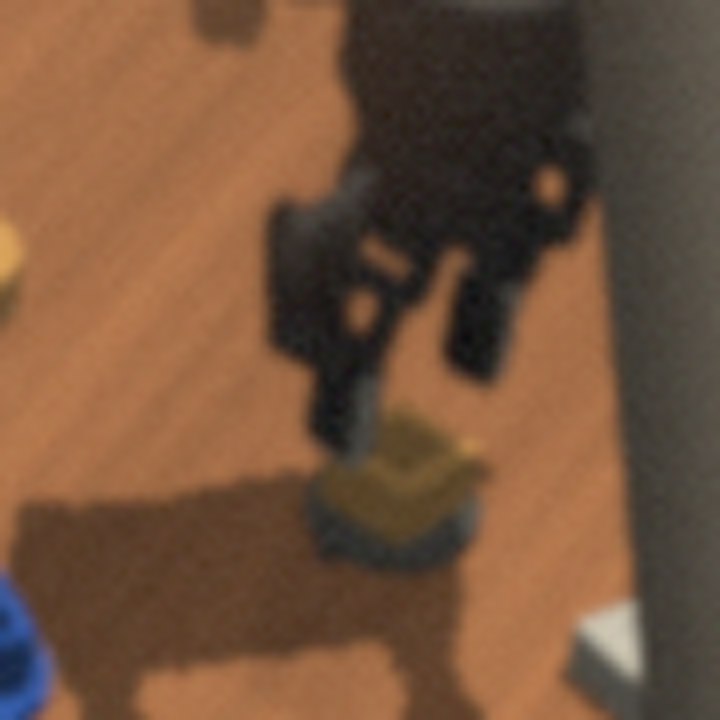

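Emit:
{"fn": "arm_command", "kwargs": {
  "motion": [
    [55,[-2,2,0],[0.005,0.004,-0.002]],
    [55,[0,0,-6],[0,0,0]],
    [55,[-0.5,0,-8],[0,0,0]],
    [55,[-0.5,0,-7],[0,0,0]],
    [55,[0,0,-2],[0,0,0]]
  ]
}}

```text
clock: 25.17
tool_pos: [0.458, -0.3673, 0.0142]
orientation: [0.148, 0.989, -0.001, 0.001]
ft_force: [0.4, 0.4, 0.8]
finger_gap: 0.0551
```

```bash
python3 need.py .4582 -.3668 .011 73
```

```text
t 25.17 pos [ 0.458  -0.3673  0.0142] need mm [ 0.2  0.5 -3.2] rot [0.002 0.002 0.   ] |d| 3.0 deg 0.2 j6 -2.08 F [0.4 0.4 0.8] gap 55.1
```

Emit:
{"fn": "arm_command", "kwargs": {
  "motion": [
    [55,[0,0.5,-3],[0,0,0]],
    [0,[0,0,0],[0,0,0]],
    [0,[0,0,0],[0,0,0]],
    [0,[0,0,0],[0,0,0]],
    [0,[0,0,0],[0,0,0]]
  ]
}}

```text
clock: 25.58
tool_pos: [0.4578, -0.3665, 0.0102]
orientation: [0.148, 0.989, -0.0, 0.001]
ft_force: [-0.1, 0.7, -1.7]
finger_gap: 0.0327
```

Emit:
{"fn": "arm_command", "kwargs": {
  "motion": [
    [0,[0,0,0],[0,0,0]],
    [0,[0,0,0],[0,0,0]],
    [0,[0,0,0],[0,0,0]],
    [0,[0,0,0],[0,0,0]],
    [0,[0,0,0],[0,0,0]]
  ]
}}

```text
clock: 26.0
tool_pos: [0.4576, -0.3664, 0.0101]
orientation: [0.148, 0.989, -0.0, 0.001]
ft_force: [-0.5, -0.6, -1.5]
finger_gap: 0.0326
```

```bash
python3 need.py .4582 -.3668 .011 73
```

```text
t 26.0 pos [ 0.4576 -0.3664  0.0101] need mm [ 0.6 -0.4  0.9] rot [0.001 0.001 0.   ] |d| 1.0 deg 0.1 j6 -2.08 F [-0.5 -0.6 -1.5] gap 32.6
```

Emit:
{"fn": "arm_command", "kwargs": {
  "motion": [
    [0,[0,0,10],[0,0,0]],
    [0,[0,0,20],[0,0,0]],
    [0,[0,0,25],[0,0,0]],
    [0,[0,0,25],[0,0,0]],
    [0,[0,0,15],[0,0,0]]
  ]
}}

```text
clock: 26.42
tool_pos: [0.4549, -0.3637, 0.1063]
orientation: [0.148, 0.989, 0.003, -0.003]
ft_force: [1.3, -0.4, -0.9]
finger_gap: 0.0328
```

Emit:
{"fn": "arm_command", "kwargs": {
  "motion": [
    [0,[3,14,0],[0,0,-0.117]],
    [0,[3,14,0],[0,0,-0.117]],
    [0,[3,14,0],[0,0,-0.117]],
    [0,[3,14,0],[0,0,-0.117]],
    [0,[3,14,0],[0,0,-0.117]]
  ]
}}

```text
clock: 26.83
tool_pos: [0.4721, -0.2968, 0.1168]
orientation: [0.439, 0.899, -0.001, 0.004]
ft_force: [-0.6, 0.7, -1.6]
finger_gap: 0.0327
```

Emit:
{"fn": "arm_command", "kwargs": {
  "motion": [
    [0,[3,14,0],[0,0,-0.117]],
    [0,[3,14,0],[0,0,-0.117]],
    [0,[3,14,0],[0,0,-0.117]],
    [0,[3,14,0],[0,0,-0.117]],
    [0,[3,14,0],[0,0,-0.117]]
  ]
}}

```text
clock: 27.25
tool_pos: [0.4878, -0.2235, 0.1214]
orientation: [0.691, 0.723, -0.003, 0.005]
ft_force: [0.1, 0.3, -1.3]
finger_gap: 0.0324
```

Emit:
{"fn": "arm_command", "kwargs": {
  "motion": [
    [0,[3,14,0],[0,0,-0.117]],
    [0,[3,14,0],[0,0,-0.117]],
    [0,[3,14,0],[0,0,-0.117]],
    [0,[3,14,0],[0,0,-0.117]],
    [0,[3,14,0],[0,0,-0.117]]
  ]
}}

```text
clock: 27.67
tool_pos: [0.5035, -0.15, 0.1259]
orientation: [0.877, 0.48, -0.003, 0.006]
ft_force: [0.0, 0.0, -0.8]
finger_gap: 0.0325
```

Emit:
{"fn": "arm_command", "kwargs": {
  "motion": [
    [0,[3,14,0],[0,0,-0.117]],
    [0,[3,14,0],[0,0,-0.117]],
    [0,[3,14,0],[0,0,-0.117]],
    [0,[3,14,0],[0,0,-0.117]],
    [0,[3,14,0],[0,0,-0.117]]
  ]
}}

```text
clock: 28.08
tool_pos: [0.5193, -0.0763, 0.1304]
orientation: [0.981, 0.192, -0.004, 0.006]
ft_force: [0.0, -0.1, -0.9]
finger_gap: 0.0327
```

```bash
python3 need.py .5325 -.0227 .10 93
```

```text
t 28.08 pos [ 0.5193 -0.0763  0.1304] need mm [ 13.2  53.6 -30.4] rot [ 0.012 -0.007 -0.333] |d| 63.0 deg 19.1 j6 0.91 F [ 0.  -0.1 -0.9] gap 32.7
```

Emit:
{"fn": "arm_command", "kwargs": {
  "motion": [
    [0,[4,15,-3],[0.004,-0.002,-0.11]],
    [0,[4,15,-3],[0.004,-0.002,-0.11]],
    [0,[3,13,-3],[0.004,-0.002,-0.11]],
    [0,[0,4,-3],[0,0,0]],
    [0,[0,0,0],[0,0,0]]
  ]
}}

```text
clock: 28.5
tool_pos: [0.5314, -0.0246, 0.1222]
orientation: [1.0, 0.02, 0.002, 0.0]
ft_force: [0.1, 0.2, -1.0]
finger_gap: 0.0325
```

```bash
python3 need.py .5325 -.0227 .09 93;python3 - <<'E'
from h import *
c=snap("side"); crop(c,230,150,330,250,7,f"pics/y_side.png")
E
```

```text
t 28.5 pos [ 0.5314 -0.0246  0.1222] need mm [  1.1   1.9 -32.2] rot [0.001 0.003 0.013] |d| 32.0 deg 0.7 j6 1.34 F [ 0.1  0.2 -1. ] gap 32.5
```

View pics/y_side.png

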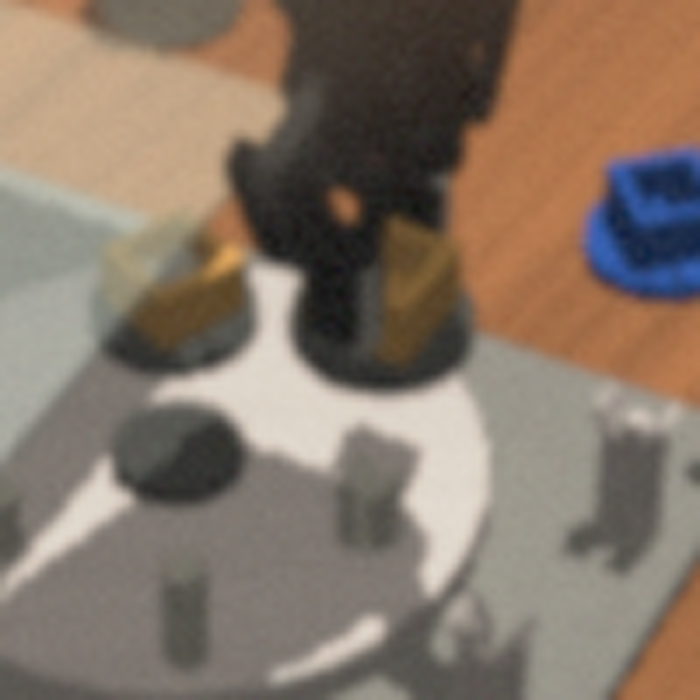

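Emit:
{"fn": "arm_command", "kwargs": {
  "motion": [
    [0,[1,2,0],[0.001,0.003,0.013]],
    [0,[0,0,-10],[0,0,0]],
    [0,[0,0,-15],[0,0,0]],
    [0,[0,0,-15],[0,0,0]],
    [0,[0,0,0],[0,0,0]]
  ]
}}

```text
clock: 28.97
tool_pos: [0.5333, -0.0262, 0.0819]
orientation: [1.0, 0.031, 0.002, 0.001]
ft_force: [-1.1, 0.4, -2.3]
finger_gap: 0.0327
```

```bash
python3 need.py .5325 -.0227 .07 93
```

```text
t 28.97 pos [ 0.5333 -0.0262  0.0819] need mm [ -0.8   3.5 -11.9] rot [ 0.002  0.005 -0.009] |d| 12.0 deg 0.6 j6 1.32 F [-1.1  0.4 -2.3] gap 32.7
```

Emit:
{"fn": "arm_command", "kwargs": {
  "motion": [
    [0,[-1,4,0],[0.002,0.005,-0.009]],
    [0,[0,0,-3],[0,0,0]],
    [0,[0,0,-4],[0,0,0]],
    [0,[0,0,-3],[0,0,0]],
    [0,[0,0,0],[0,0,0]]
  ]
}}

```text
clock: 29.38
tool_pos: [0.5325, -0.0234, 0.0717]
orientation: [1.0, 0.026, -0.0, -0.0]
ft_force: [0.5, 0.5, -0.6]
finger_gap: 0.0326
```

```bash
python3 need.py .5325 -.0227 .055 93
```

```text
t 29.38 pos [ 0.5325 -0.0234  0.0717] need mm [ -0.    0.7 -16.7] rot [-0. -0.  0.] |d| 17.0 deg 0.0 j6 1.33 F [ 0.5  0.5 -0.6] gap 32.6
```

Emit:
{"fn": "arm_command", "kwargs": {
  "motion": [
    [0,[0,0.5,-4],[0,0,0]],
    [0,[0,0,-4],[0,0,0]],
    [0,[0,0,-4],[0,0,0]],
    [0,[0,0,-3],[0,0,0]],
    [0,[0,0,0],[0,0,0]]
  ]
}}

```text
clock: 29.8
tool_pos: [0.5331, -0.0229, 0.056]
orientation: [1.0, 0.026, 0.001, 0.0]
ft_force: [-0.7, -0.3, -2.0]
finger_gap: 0.0325
```

Emit:
{"fn": "arm_command", "kwargs": {
  "motion": [
    [0,[0,0,-2],[0,0,0]],
    [0,[0,0,-2],[0,0,0]],
    [0,[0,0,-1],[0,0,0]],
    [0,[0,0,-1],[0,0,0]],
    [0,[0,0,0],[0,0,0]]
  ]
}}

```text
clock: 30.22
tool_pos: [0.5341, -0.023, 0.0498]
orientation: [1.0, 0.026, 0.002, 0.0]
ft_force: [0.1, 0.3, -2.1]
finger_gap: 0.0326
```

```bash
python3 need.py .5325 -.0227 .0381 93
```

```text
t 30.22 pos [ 0.5341 -0.023   0.0498] need mm [ -1.6   0.3 -11.7] rot [ 0.001  0.004 -0.   ] |d| 12.0 deg 0.2 j6 1.33 F [ 0.1  0.3 -2.1] gap 32.6
```

The underside is at 39.7 mm with no contact force, so the tab is in the keyway. Continuing down.

Emit:
{"fn": "arm_command", "kwargs": {
  "motion": [
    [0,[-1.5,0.3,-2],[0.001,0.004,0]],
    [0,[0,0,-3],[0,0,0]],
    [0,[0,0,-3],[0,0,0]],
    [0,[0,0,-2.5],[0,0,0]],
    [0,[0,0,-1],[0,0,0]]
  ]
}}

```text
clock: 30.63
tool_pos: [0.534, -0.0229, 0.038]
orientation: [1.0, 0.026, 0.001, 0.0]
ft_force: [1.0, -0.6, -1.0]
finger_gap: 0.0326
```

```bash
python3 need.py .5325 -.0227 .0381 93
```

```text
t 30.63 pos [ 0.534  -0.0229  0.038 ] need mm [-1.5  0.2  0.1] rot [ 0.     0.003 -0.   ] |d| 1.0 deg 0.2 j6 1.33 F [ 1.  -0.6 -1. ] gap 32.6
```

Touch down, release, and retreat upward and towards the stand side.

Emit:
{"fn": "arm_command", "kwargs": {
  "motion": [
    [0,[-0.5,0,-1],[0,0.003,0]],
    [50,[0,0,0],[0,0,0]],
    [50,[0,0,0],[0,0,0]],
    [50,[0,0,2],[0,0,0]],
    [50,[0,0,10],[0,0,0]]
  ]
}}

```text
clock: 31.05
tool_pos: [0.5319, -0.0226, 0.0485]
orientation: [1.0, 0.026, -0.002, -0.0]
ft_force: [-0.0, -0.5, 0.3]
finger_gap: 0.0502
```

Emit:
{"fn": "arm_command", "kwargs": {
  "motion": [
    [50,[0,0,25],[0,0,0]],
    [50,[0,0,35],[0,0,0]],
    [50,[0,0,35],[0,0,0]],
    [50,[0,35,20],[0,0,0]],
    [50,[0,35,0],[0,0,0]]
  ]
}}

```text
clock: 31.47
tool_pos: [0.5302, 0.0439, 0.1713]
orientation: [1.0, 0.022, -0.004, -0.0]
ft_force: [1.5, 0.0, -0.7]
finger_gap: 0.0501
```

Emit:
{"fn": "arm_command", "kwargs": {
  "motion": [
    [50,[0,38,0],[0,0,0.03]],
    [50,[0,38,0],[0,0,0.03]],
    [50,[0,38,0],[0,0,0.03]],
    [50,[0,38,0],[0,0,0.02]],
    [50,[0,38,0],[0,0,0.02]]
  ]
}}

```text
clock: 31.88
tool_pos: [0.53, 0.2399, 0.1795]
orientation: [0.996, 0.087, 0.001, -0.0]
ft_force: [1.6, 0.3, -0.3]
finger_gap: 0.0505
```

```bash
python3 need.py .5365 .3624 .13 100.4;python3 - <<'E'
from h import *
c=snap("side"); crop(c,180,130,340,270,5,f"pics/z_side.png"); crop(c,100,310,220,400,6,f"pics/z2_side.png")
c=snap("top"); crop(c,220,105,345,265,4,f"pics/z_top.png")
E
```

```text
t 31.88 pos [0.53   0.2399 0.1795] need mm [  6.5 122.5 -49.5] rot [-0.     0.002  0.008] |d| 132.0 deg 0.5 j6 1.69 F [ 1.6  0.3 -0.3] gap 50.5
```

View pics/z_side.png

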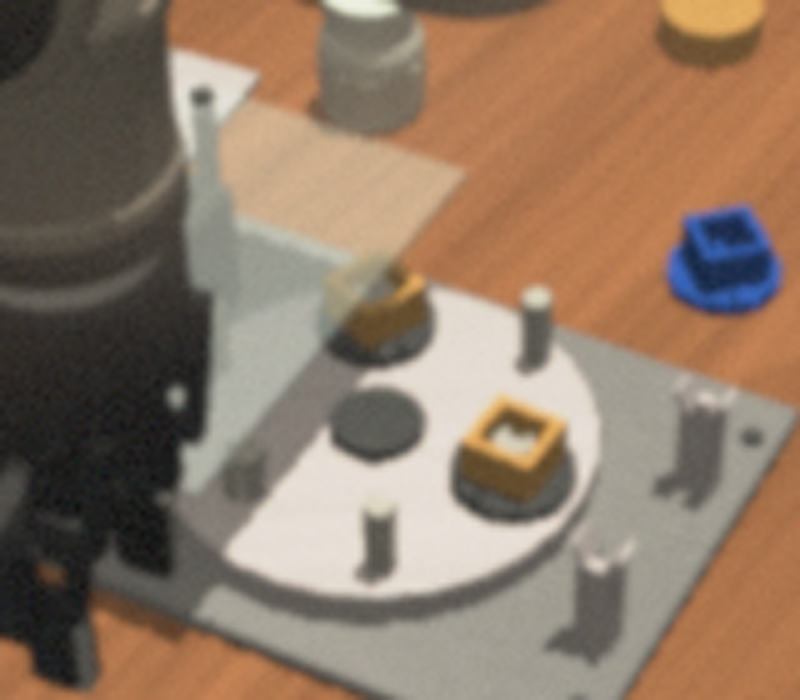

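View pics/z_top.png

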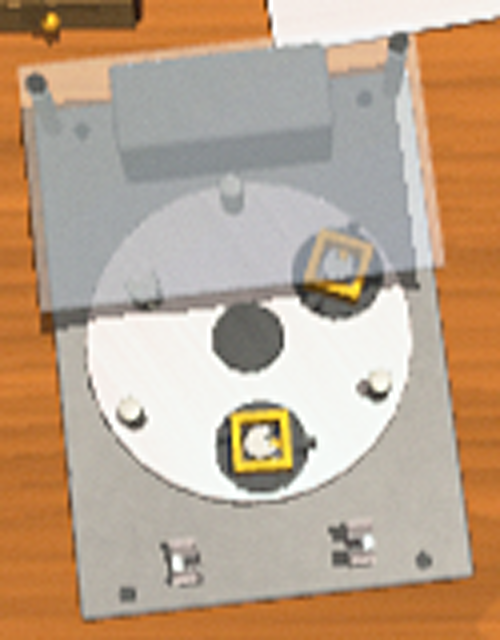

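Both laps lie on their spindles with the lug outward. Checking the hub height by triangulation and going for the guard.

```bash
python3 - <<'E'
from h import *
t=snap("top");s=snap("side")
a=np.array([(263+.5)/4-.5+220,(441+.5)/4-.5+105]);b=np.array([(514+.5)/5-.5+180,(443+.5)/5-.5+130])
print("lap2 hub top",tri(t,a,s,b))
a=np.array([(340.5)/4-.5+220,(265.5)/4-.5+105]);b=np.array([(378.5)/5-.5+180,(288+.5)/5-.5+130])
print("lap1 hub top",tri(t,a,s,b))
E
```

```text
lap2 hub top [ 0.53340294 -0.02441512  0.04844607]
lap1 hub top [ 0.63850656 -0.07235885  0.05227806]
```

Emit:
{"fn": "arm_command", "kwargs": {
  "motion": [
    [50,[1,25,0],[0,0,0]],
    [50,[1,30,0],[0,0,0]],
    [50,[1,30,0],[0,0,0]],
    [50,[1,20,0],[0,0,0]],
    [50,[0,0,0],[0,0,0]]
  ]
}}

```text
clock: 32.5
tool_pos: [0.5355, 0.3385, 0.1806]
orientation: [0.997, 0.081, -0.0, 0.002]
ft_force: [-0.2, -0.8, 0.7]
finger_gap: 0.0499
```

```bash
python3 need.py .5365 .3624 .13 100.4;python3 - <<'E'
from h import *
c=snap("side"); crop(c,100,290,220,400,6,f"pics/z2_side.png")
E
```

```text
t 32.5 pos [0.5355 0.3385 0.1806] need mm [  1.   23.9 -50.6] rot [0.004 0.    0.019] |d| 56.0 deg 1.1 j6 1.85 F [-0.2 -0.8  0.7] gap 49.9
```

View pics/z2_side.png

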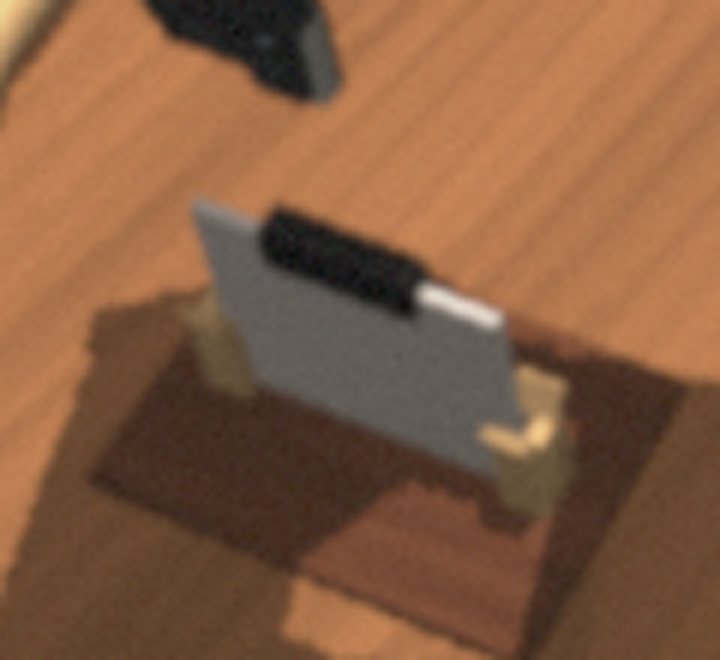

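Triangulated hub tops are 48–52 mm (58 expected if seated, 74 if not dropped), so both are seated. Now the guard.

Emit:
{"fn": "arm_command", "kwargs": {
  "motion": [
    [45,[0.5,14,0],[0.004,0,0.019]],
    [45,[0.5,12,0],[0,0,0]],
    [45,[0,0,0],[0,0,0]],
    [45,[0,0,-20],[0,0,0]],
    [45,[0,0,-20],[0,0,0]]
  ]
}}

```text
clock: 32.97
tool_pos: [0.5409, 0.3563, 0.1451]
orientation: [0.996, 0.086, 0.003, 0.001]
ft_force: [-0.5, -0.2, -1.7]
finger_gap: 0.0448
```

```bash
python3 need.py .5365 .3624 .105 100.4
```

```text
t 32.97 pos [0.5409 0.3563 0.1451] need mm [ -4.4   6.1 -40.1] rot [0.001 0.007 0.009] |d| 41.0 deg 0.7 j6 1.87 F [-0.5 -0.2 -1.7] gap 44.8
```

Emit:
{"fn": "arm_command", "kwargs": {
  "motion": [
    [45,[-4.4,6,0],[0.001,0.007,0.009]],
    [45,[0,0,0],[0,0,0]],
    [45,[0,0,-15],[0,0,0]],
    [45,[0,0,-20],[0,0,0]],
    [45,[0,0,0],[0,0,0]]
  ]
}}

```text
clock: 33.38
tool_pos: [0.5367, 0.3578, 0.1101]
orientation: [0.996, 0.088, -0.002, 0.001]
ft_force: [-0.7, 0.2, -0.7]
finger_gap: 0.045
```

```bash
python3 need.py .5365 .3624 .0705 100.4
```

```text
t 33.38 pos [0.5367 0.3578 0.1101] need mm [ -0.2   4.6 -39.6] rot [ 0.002 -0.003  0.005] |d| 40.0 deg 0.3 j6 1.86 F [-0.7  0.2 -0.7] gap 45.0
```

Emit:
{"fn": "arm_command", "kwargs": {
  "motion": [
    [45,[0,5,0],[0.002,-0.003,0.005]],
    [45,[0,0,-10],[0,0,0]],
    [45,[0,0,-15],[0,0,0]],
    [45,[0,0,-11],[0,0,0]],
    [45,[0,0,0],[0,0,0]]
  ]
}}

```text
clock: 33.8
tool_pos: [0.5397, 0.3639, 0.079]
orientation: [0.996, 0.091, 0.004, -0.001]
ft_force: [-0.0, -0.3, -0.5]
finger_gap: 0.0448
```

```bash
python3 need.py .5365 .3624 .0705 100.4
```

```text
t 33.8 pos [0.5397 0.3639 0.079 ] need mm [-3.2 -1.5 -8.5] rot [-0.004  0.009 -0.   ] |d| 9.0 deg 0.5 j6 1.87 F [-0.  -0.3 -0.5] gap 44.8
```

Emit:
{"fn": "arm_command", "kwargs": {
  "motion": [
    [45,[-3.5,-1.5,-4],[-0.004,0.009,0]],
    [45,[0,0,-4],[0,0,0]],
    [45,[0,0,0],[0,0,0]],
    [45,[0,0,0],[0,0,0]],
    [45,[0,0,0],[0,0,0]]
  ]
}}

```text
clock: 34.22
tool_pos: [0.5366, 0.3628, 0.0721]
orientation: [0.996, 0.091, 0.0, -0.0]
ft_force: [-0.5, 0.5, 0.5]
finger_gap: 0.045
```

```bash
python3 need.py .5365 .3624 .0705 100.4
```

```text
t 34.22 pos [0.5366 0.3628 0.0721] need mm [-0.1 -0.4 -1.6] rot [-0.     0.001 -0.   ] |d| 2.0 deg 0.0 j6 1.87 F [-0.5  0.5  0.5] gap 45.0
```

Emit:
{"fn": "arm_command", "kwargs": {
  "motion": [
    [0,[0,0,-1.5],[0,0,0]],
    [0,[0,0,0],[0,0,0]],
    [0,[0,0,0],[0,0,0]],
    [0,[0,0,0],[0,0,0]],
    [0,[0,0,0],[0,0,0]]
  ]
}}

```text
clock: 34.63
tool_pos: [0.5373, 0.363, 0.0718]
orientation: [0.996, 0.091, 0.001, -0.0]
ft_force: [-0.1, -0.4, -0.8]
finger_gap: 0.0112
```

Emit:
{"fn": "arm_command", "kwargs": {
  "motion": [
    [0,[0,0,0],[0,0,0]],
    [0,[0,0,0],[0,0,0]],
    [0,[0,0,8],[0,0,0]],
    [0,[0,0,12],[0,0,0]],
    [0,[0,0,15],[0,0,0]]
  ]
}}

```text
clock: 35.05
tool_pos: [0.535, 0.3618, 0.1049]
orientation: [0.996, 0.091, -0.003, 0.001]
ft_force: [0.3, -0.0, -1.0]
finger_gap: 0.0106
```

```bash
python3 need.py .5365 .3624 .2 100.4
```

```text
t 35.05 pos [0.535  0.3618 0.1049] need mm [ 1.5  0.6 95.1] rot [ 0.003 -0.005 -0.   ] |d| 95.0 deg 0.3 j6 1.87 F [ 0.3 -0.  -1. ] gap 10.6
```

Emit:
{"fn": "arm_command", "kwargs": {
  "motion": [
    [0,[0,0,20],[0,0,0]],
    [0,[0,0,25],[0,0,0]],
    [0,[0,0,25],[0,0,0]],
    [0,[0,0,20],[0,0,0]],
    [0,[0,0,0],[0,0,0]]
  ]
}}

```text
clock: 35.47
tool_pos: [0.5352, 0.3621, 0.2067]
orientation: [0.996, 0.091, 0.0, -0.0]
ft_force: [-0.4, -0.5, -0.3]
finger_gap: 0.011
```

Emit:
{"fn": "arm_command", "kwargs": {
  "motion": [
    [0,[-4.6,-26,0],[0,0,0.0995]],
    [0,[-4.6,-26,0],[0,0,0.0995]],
    [0,[-4.6,-26,0],[0,0,0.0995]],
    [0,[-4.6,-26,0],[0,0,0.0995]],
    [0,[-4.6,-26,0],[0,0,0.0995]]
  ]
}}

```text
clock: 35.88
tool_pos: [0.5104, 0.2329, 0.2081]
orientation: [0.938, 0.346, 0.003, -0.002]
ft_force: [0.8, -1.2, -1.1]
finger_gap: 0.0108
```

Emit:
{"fn": "arm_command", "kwargs": {
  "motion": [
    [0,[-4.6,-26,0],[0,0,0.0995]],
    [0,[-4.6,-26,0],[0,0,0.0995]],
    [0,[-4.6,-26,0],[0,0,0.0995]],
    [0,[-4.6,-26,0],[0,0,0.0995]],
    [0,[-4.6,-26,0],[0,0,0.0995]]
  ]
}}

```text
clock: 36.3
tool_pos: [0.4832, 0.0967, 0.2068]
orientation: [0.817, 0.577, 0.001, -0.003]
ft_force: [0.4, -0.3, -1.7]
finger_gap: 0.011
```

```bash
python3 need.py .4665 -.0298 .18 6
```

```text
t 36.3 pos [0.4832 0.0967 0.2068] need mm [ -16.7 -126.5  -26.8] rot [-0.006 -0.003  0.445] |d| 130.0 deg 25.5 j6 0.38 F [ 0.4 -0.3 -1.7] gap 11.0
```

Emit:
{"fn": "arm_command", "kwargs": {
  "motion": [
    [0,[-4,-26,0],[0,0,0.095]],
    [0,[-4,-26,0],[0,0,0.095]],
    [0,[-4,-26,0],[0,0,0.095]],
    [0,[-3,-25,-5],[0,0,0.09]],
    [0,[-2,-15,-5],[0,0,0.06]]
  ]
}}

```text
clock: 36.72
tool_pos: [0.4626, -0.0282, 0.1967]
orientation: [0.664, 0.748, -0.0, -0.003]
ft_force: [1.8, -0.5, -2.1]
finger_gap: 0.0109
```

Emit:
{"fn": "arm_command", "kwargs": {
  "motion": [
    [0,[0,0,0],[0,0,0]],
    [0,[0,0,0],[0,0,0]],
    [0,[0,0,0],[0,0,0]],
    [0,[0,0,0],[0,0,0]],
    [0,[0,0,0],[0,0,0]]
  ]
}}

```text
clock: 37.13
tool_pos: [0.4612, -0.0291, 0.1959]
orientation: [0.666, 0.746, -0.001, -0.004]
ft_force: [-1.2, -0.6, -0.8]
finger_gap: 0.0109
```

```bash
python3 need.py .4665 -.0298 .16 6
```

```text
t 37.13 pos [ 0.4612 -0.0291  0.1959] need mm [  5.3  -0.7 -35.9] rot [-0.004 -0.006 -0.008] |d| 36.0 deg 0.6 j6 -0.34 F [-1.2 -0.6 -0.8] gap 10.9
```

Emit:
{"fn": "arm_command", "kwargs": {
  "motion": [
    [0,[5,-0.5,0],[-0.004,-0.006,-0.008]],
    [0,[0,0,-12],[0,0,0]],
    [0,[0,0,-20],[0,0,0]],
    [0,[0,0,-12],[0,0,0]],
    [0,[0,0,0],[0,0,0]]
  ]
}}

```text
clock: 37.55
tool_pos: [0.4696, -0.0264, 0.1523]
orientation: [0.669, 0.744, 0.002, 0.003]
ft_force: [-1.3, -0.3, -0.9]
finger_gap: 0.0112
```

```bash
python3 need.py .4665 -.0298 .14 6;python3 - <<'E'
from h import *
c=snap("side"); crop(c,260,150,350,250,7,f"pics/g1.png")
E
```

```text
t 37.55 pos [ 0.4696 -0.0264  0.1523] need mm [ -3.1  -3.4 -12.3] rot [ 0.002  0.008 -0.001] |d| 13.0 deg 0.4 j6 -0.33 F [-1.3 -0.3 -0.9] gap 11.2
```

View pics/g1.png

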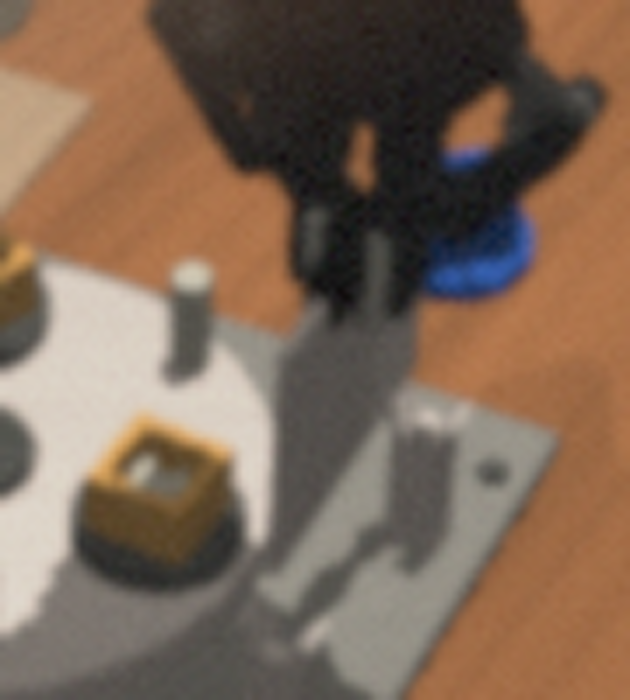

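Emit:
{"fn": "arm_command", "kwargs": {
  "motion": [
    [0,[-3,-3.5,0],[0.002,0.008,-0.001]],
    [0,[0,0,0],[0,0,0]],
    [0,[0,0,-4],[0,0,0]],
    [0,[0,0,-4],[0,0,0]],
    [0,[0,0,0],[0,0,0]]
  ]
}}

```text
clock: 38.02
tool_pos: [0.4691, -0.03, 0.1476]
orientation: [0.669, 0.743, 0.002, 0.002]
ft_force: [0.0, 0.8, -1.7]
finger_gap: 0.011
```

```bash
python3 need.py .4665 -.0298 .13 6
```

```text
t 38.02 pos [ 0.4691 -0.03    0.1476] need mm [ -2.6   0.2 -17.6] rot [ 0.001  0.005 -0.001] |d| 18.0 deg 0.3 j6 -0.33 F [ 0.   0.8 -1.7] gap 11.0
```

Emit:
{"fn": "arm_command", "kwargs": {
  "motion": [
    [0,[-3,0,0],[0.001,0.005,-0.001]],
    [0,[-0.5,0,-4],[0,0.001,0]],
    [0,[-0.5,0,-4],[0,0.001,0]],
    [0,[0,0,-3],[0,0,0]],
    [0,[0,0,0],[0,0,0]]
  ]
}}

```text
clock: 38.43
tool_pos: [0.4647, -0.0301, 0.1359]
orientation: [0.669, 0.743, -0.0, -0.001]
ft_force: [0.2, 0.1, -1.9]
finger_gap: 0.0111
```

```bash
python3 need.py .4665 -.0298 .12 6;python3 - <<'E'
from h import *
c=snap("side"); crop(c,260,150,350,250,7,f"pics/g2.png")
E
```

```text
t 38.43 pos [ 0.4647 -0.0301  0.1359] need mm [  1.8   0.3 -15.9] rot [-0.    -0.001  0.001] |d| 16.0 deg 0.1 j6 -0.33 F [ 0.2  0.1 -1.9] gap 11.1
```

View pics/g2.png

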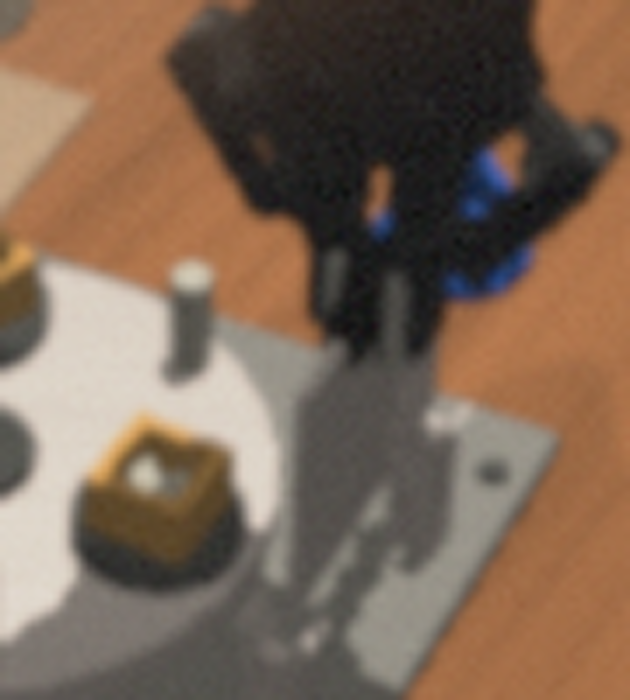

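Emit:
{"fn": "arm_command", "kwargs": {
  "motion": [
    [0,[0.8,0,0],[0,-0.001,0.001]],
    [0,[0,0,-4],[0,0,0]],
    [0,[0,0,-4],[0,0,0]],
    [0,[0,0,-4],[0,0,0]],
    [0,[0,0,0],[0,0,0]]
  ]
}}

```text
clock: 38.9
tool_pos: [0.466, -0.0302, 0.1231]
orientation: [0.669, 0.743, 0.0, 0.0]
ft_force: [0.2, -0.2, -1.5]
finger_gap: 0.011
```

```bash
python3 need.py .466 -.0298 .0758 6
```

```text
t 38.9 pos [ 0.466  -0.0302  0.1231] need mm [ -0.    0.4 -47.3] rot [ 0.  0. -0.] |d| 47.0 deg 0.0 j6 -0.33 F [ 0.2 -0.2 -1.5] gap 11.0
```

Its lower edge is at 57 mm, past the flared lips, with no side force. Continuing down.

Emit:
{"fn": "arm_command", "kwargs": {
  "motion": [
    [0,[-0.2,0,-4],[0,0,0]],
    [0,[-0.2,0,-4],[0,0.0005,0]],
    [0,[-0.2,0,-4],[0,0.0005,0]],
    [0,[-0.2,0,-4],[0,0.0005,0]],
    [0,[0,0,0],[0,0,0]]
  ]
}}

```text
clock: 39.32
tool_pos: [0.465, -0.0301, 0.105]
orientation: [0.669, 0.743, -0.001, -0.001]
ft_force: [-1.4, -0.6, -1.1]
finger_gap: 0.0107
```

```bash
python3 need.py .466 -.0298 .0758 6
```

```text
t 39.32 pos [ 0.465  -0.0301  0.105 ] need mm [  1.    0.3 -29.2] rot [-0.    -0.002 -0.   ] |d| 29.0 deg 0.1 j6 -0.33 F [-1.4 -0.6 -1.1] gap 10.7
```

Emit:
{"fn": "arm_command", "kwargs": {
  "motion": [
    [0,[0.8,0,-3],[0,-0.002,0]],
    [0,[0,0,-4],[0,0,0]],
    [0,[0,0,-4],[0,0,0]],
    [0,[0,0,-4],[0,0,0]],
    [0,[0,0,0],[0,0,0]]
  ]
}}

```text
clock: 39.73
tool_pos: [0.4659, -0.0302, 0.0884]
orientation: [0.669, 0.743, 0.0, 0.0]
ft_force: [-0.2, 0.0, -1.2]
finger_gap: 0.0111
```

```bash
python3 need.py .466 -.0298 .0758 6
```

```text
t 39.73 pos [ 0.4659 -0.0302  0.0884] need mm [  0.1   0.4 -12.6] rot [-0.     0.001 -0.   ] |d| 13.0 deg 0.0 j6 -0.33 F [-0.2  0.  -1.2] gap 11.1
```

Emit:
{"fn": "arm_command", "kwargs": {
  "motion": [
    [0,[0,0,-4],[0,0,0]],
    [0,[0,0,-4],[0,0,0]],
    [0,[0,0,-3],[0,0,0]],
    [0,[0,0,-2],[0,0,0]],
    [0,[0,0,-1],[0,0,0]]
  ]
}}

```text
clock: 40.15
tool_pos: [0.4672, -0.0304, 0.0755]
orientation: [0.669, 0.743, 0.001, 0.002]
ft_force: [-6.6, 2.0, 19.2]
finger_gap: 0.011
```

```bash
python3 need.py .466 -.0298 .0758 6
```

```text
t 40.15 pos [ 0.4672 -0.0304  0.0755] need mm [-1.2  0.6  0.3] rot [ 0.001  0.004 -0.001] |d| 1.0 deg 0.2 j6 -0.33 F [-6.6  2.  19.2] gap 11.0
```

The guard is home: 19 N of contact at the expected height. Releasing, then retreating up and away towards −y.

Emit:
{"fn": "arm_command", "kwargs": {
  "motion": [
    [40,[0,0,0],[0,0,0]],
    [40,[0,0,0],[0,0,0]],
    [40,[0,0,0],[0,0,0]],
    [40,[0,0,10],[0,0,0]],
    [40,[0,0,20],[0,0,0]]
  ]
}}

```text
clock: 40.57
tool_pos: [0.4655, -0.03, 0.1035]
orientation: [0.669, 0.743, -0.0, -0.001]
ft_force: [-0.0, 0.2, 0.2]
finger_gap: 0.04
```

Emit:
{"fn": "arm_command", "kwargs": {
  "motion": [
    [40,[0,0,35],[0,0,0]],
    [40,[0,0,35],[0,0,0]],
    [40,[0,0,30],[0,0,0]],
    [40,[-5,-35,0],[0,0,0]],
    [40,[-5,-38,0],[0,0,0]]
  ]
}}

```text
clock: 40.98
tool_pos: [0.4562, -0.0995, 0.2104]
orientation: [0.666, 0.746, 0.001, 0.0]
ft_force: [0.4, 0.0, -1.0]
finger_gap: 0.0398
```

Emit:
{"fn": "arm_command", "kwargs": {
  "motion": [
    [40,[-8,-38,0],[0,0,0]],
    [40,[-8,-38,0],[0,0,0]],
    [40,[-8,-38,0],[0,0,0]],
    [40,[-8,-38,0],[0,0,0]],
    [40,[-8,-38,0],[0,0,0]]
  ]
}}

```text
clock: 41.4
tool_pos: [0.415, -0.2967, 0.2124]
orientation: [0.664, 0.748, 0.002, 0.004]
ft_force: [1.4, -0.7, 0.0]
finger_gap: 0.0401
```

Emit:
{"fn": "arm_command", "kwargs": {
  "motion": [
    [40,[-10,-38,0],[0,0,0]],
    [40,[-10,-38,0],[0,0,0]],
    [40,[-10,-38,0],[0,0,0]],
    [40,[-5,-20,0],[0,0,0]],
    [40,[0,0,0],[0,0,0]]
  ]
}}

```text
clock: 41.82
tool_pos: [0.374, -0.4445, 0.2105]
orientation: [0.666, 0.746, 0.001, 0.004]
ft_force: [0.0, 0.6, -0.1]
finger_gap: 0.0398
```

```bash
python3 - <<'E'
from h import *
t=snap("top"); crop(t,0,0,560,420,1.4,f"pics/fin_t.png"); crop(t,220,105,345,265,3.7,"pics/fin_tc.png")
s=snap("side"); crop(s,160,140,345,280,4,"pics/fin_s.png"); crop(s,0,0,560,420,1.4,f"pics/fin_sf.png")
st=get_state();print(st["clock"],st["tool_pos"],st["ft_force"])
E
```

```text
41.9167 [ 0.3750762  -0.44104452  0.21043132] [-0.98682919  0.16200993 -0.09090794]
```

View pics/fin_t.png

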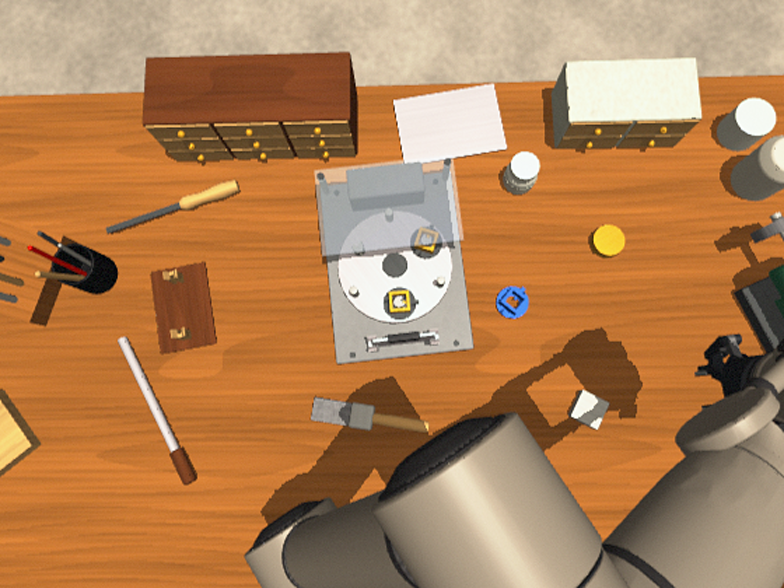

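View pics/fin_tc.png

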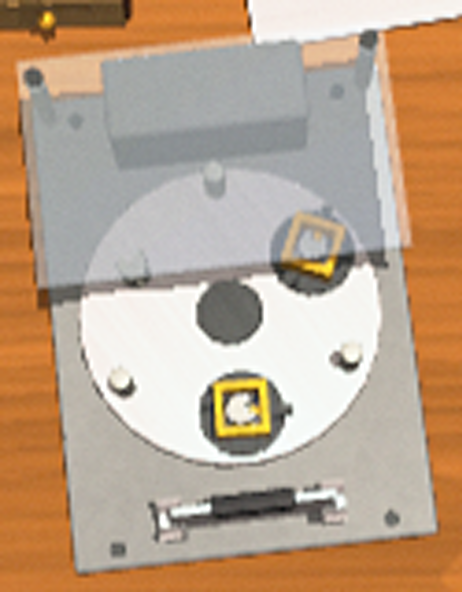

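View pics/fin_s.png

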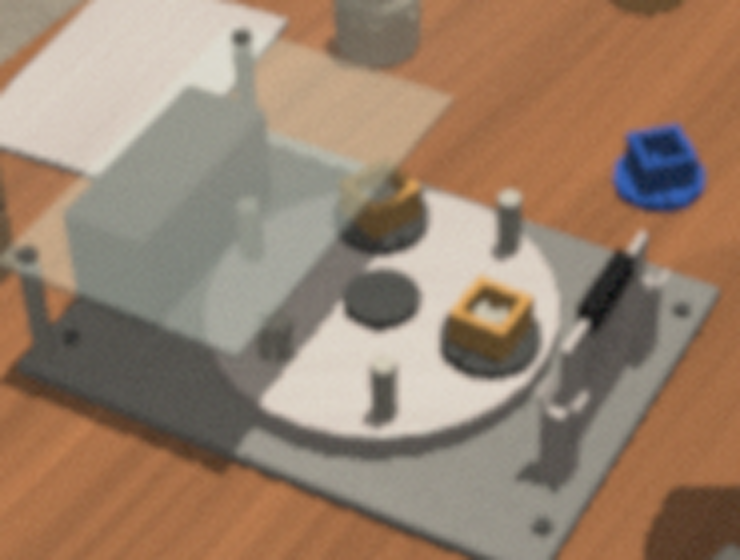

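View pics/fin_sf.png

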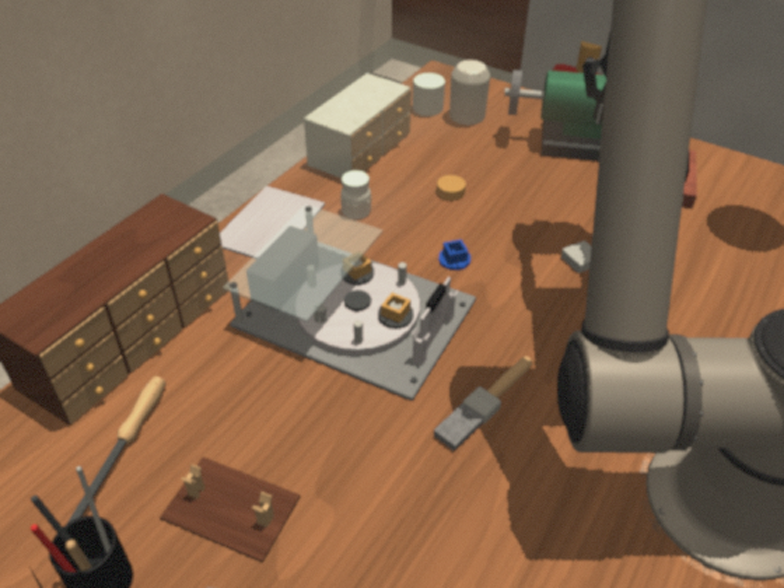

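The final pictures show the guard rail and all three pins at the same pixels as in the starting picture. Both laps are flat and the bystanders have not moved. Handing in.

```bash
python3 -c "
from workcell import *
print(sign_off())"
```

```text
the job is handed in; nothing more can be done
None
```

The job is done and handed in at about 42 s on the robot's clock; `sign_off()` gives no verdict. Only two laps were on the bench, so two were fitted.

- **Order:** I parked the guard in its stand and fitted the first lap. I then turned the turret one click anticlockwise by a grip pin, fitted the second lap, and slid the guard back home.
- **Laps:** Each went down past the 16 mm rest height without resistance, so the tabs dropped into the keyways. The first met the turret at the expected height with 13 N; for the second I lowered to that height but no contact force was read. In the final pictures both lie flat.
- **Guard and turret:** The guard met the base at the expected height with 19 N. Its rail and the pins appear where they were in the starting pictures, so the turret rests in a click.
- **Bench:** The blue decoy, tin, jar and block look unmoved.

**Check that disagreed:** triangulating the hub tops gave 48 mm and 52 mm instead of the nominal 58 mm. I put this down to rough pixel picking; a lap that had not dropped would have read about 74 mm.

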